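# Fetch the stapler from behind the desk ornaments

## Task

I need the stapler that lies behind the potted succulent, the speaker and the candle: first move those three off to the wooden tray at the side, then lay the stapler in the middle of the cork mat, lengthwise along it. When it is there, put the three back, each in the middle of its own base: the succulent on its terracotta saucer, the speaker on its white charging base, the candle on its slate coaster. Keep everything upright, set things down rather than drop them, and leave the pink bud vase where it stands.

Things in the scene. Friction and masses are not known exactly. Their poses are not given: they have to be found in the camera images.
- pot_center (a point): Succulent in a white ceramic pot with tan half-moons: upright round pot, 64 mm in diameter and 60 mm high, straight-sided; a green rosette narrower than the pot rises to 74 mm above its underside. The point is on the pot's axis, 44 mm above its underside (16 mm below the rim), a good height to grip; z is up. 0.2 to 0.4 kg. It starts on the saucer.
- speaker_center (a point): Speaker: upright cylinder in grey cloth with a white top, 64 mm in diameter, 80 mm high. The point is on its axis, 54 mm above its underside (26 mm below the top), a good height to grip; z is up. 0.2 to 0.45 kg. It starts on the charging base.
- candle_center (a point): Candle in an amber-brown glass jar with a cream label and a wooden lid (closed, stays on): upright cylinder 64 mm in diameter, 74 mm high with lid. The point is on its axis, 48 mm above its underside (26 mm below the top), a good height to grip; z is up. 0.24 to 0.48 kg. It starts on the coaster.
- saucer: Terracotta saucer, fixed, 84 mm in diameter; inner floor 3 mm, rim 4 mm above the origin, which is the centre of its underside, on a 12 mm thick oak board. Saucer, charging base and coaster lie in a straight row, 100 mm apart, in changing order; the y axis of each runs along the row (to the left seen from the robot), x to the back. The things on them leave gaps of about 36 mm along the row.
- charger: White charging base of the speaker, fixed: a flat disc 80 mm in diameter, 6 mm thick, in the same row as the saucer. The origin is the centre of its underside; its y axis runs along the row, its x axis to the back. The speaker may face any way.
- coaster: Dark slate coaster of the candle, fixed: 82 mm square, 5 mm thick, in the same row. The origin is the centre of its underside; its y axis runs along the row, its x axis to the back.
- tray: Low wooden tray at one side of the desk (left or right, changes), fixed: 310 mm along its x axis (roughly away from the robot), 125 mm along y; walls 6 mm thick, rim 16 mm above the desk. The origin is the centre of its underside, on the desk; its inner floor is 6 mm above that. The three ornaments fit on it in a line along x, 95 mm apart.
- stapler_center (a point): Teal stapler on its black foot, on the oak board behind the row and along it: 128 mm long (its x), 36 wide (y), 48 high. The point is mid-arm, 32 mm above the underside; grip the teal arm there, 34 mm wide across y. 0.2 to 0.35 kg. The ornaments stand about 15 mm in front of it, their bases (6 mm high) reach to 5 mm from it; 40 mm behind it the board has an upstand 40 mm high.
- mat: Cork mat at the other side of the desk from the tray, fixed: 190 mm along its x axis, 110 mm along its y axis, 5 mm thick. The origin is the centre of its underside, on the desk. The stapler is to lie on it with its length along the mat's x axis, jaw either way.
- budvase: Pink bud vase with a cream flower, loose bystander in front of the row: 48 mm in diameter, 100 mm high, 140 mm with the flower. The origin is the centre of its underside. To be left where it stands.
There are look-alikes about, which are no part of the job. Several things look just like the mat: the one meant starts farthest from the robot's base.

How it is judged:
On the way, in this order (a step that is already met when the one before it is completed fails the run):
1. the succulent, the speaker and the candle all stand upright and released on the side tray, the stapler still in its place (x of pot_center in the frame of tray between -0.125 and 0.125 m and y of pot_center in the frame of tray between -0.035 and 0.035 m and z of pot_center in the frame of tray below 0.056 m and angle between each of pot_center, speaker_center, candle_center's own z axis and vertical below 0.1 rad and linear speed of each of pot, speaker, candle below 0.03 m/s and contact force between the fingers and pot below 0.05 N and x of speaker_center in the frame of tray between -0.125 and 0.125 m and y of speaker_center in the frame of tray between -0.035 and 0.035 m and z of speaker_center in the frame of tray below 0.066 m and contact force between the fingers and speaker below 0.05 N and x of candle_center in the frame of tray between -0.125 and 0.125 m and y of candle_center in the frame of tray between -0.035 and 0.035 m and z of candle_center in the frame of tray below 0.06 m and contact force between the fingers and candle below 0.05 N and distance of stapler_center from where it was at the start of the episode below 0.03 m), for 0.2 s.
2. the stapler lies released in the middle of the cork mat, along it, while the three are still on the tray (horizontal distance between stapler_center and mat below 0.015 m and z of stapler_center in the frame of mat below 0.043 m and angle between stapler_center's own z axis and vertical below 0.1 rad and angle between the x axis of stapler_center and the x axis of mat, either way round below 0.3 rad and linear speed of stapler below 0.03 m/s and contact force between the fingers and stapler below 0.05 N and x of pot_center in the frame of tray between -0.125 and 0.125 m and y of pot_center in the frame of tray between -0.035 and 0.035 m and x of speaker_center in the frame of tray between -0.125 and 0.125 m and y of speaker_center in the frame of tray between -0.035 and 0.035 m and x of candle_center in the frame of tray between -0.125 and 0.125 m and y of candle_center in the frame of tray between -0.035 and 0.035 m), for 0.2 s.
At the end, for the whole second after the job is handed in: Stapler on its foot on the mat, within 15 mm of its centre and 0.3 rad of its length; succulent, speaker and candle upright on saucer, charging base and coaster, each within 12 mm of its centre; all released and at rest; bud vase not moved by 10 mm (horizontal distance between stapler_center and mat below 0.015 m and z of stapler_center in the frame of mat below 0.043 m and angle between each of stapler_center, pot_center, speaker_center, candle_center's own z axis and vertical below 0.1 rad and angle between the x axis of stapler_center and the x axis of mat, either way round below 0.3 rad and linear speed of each of stapler, pot, speaker, candle below 0.03 m/s and contact force between the fingers and stapler below 0.05 N and horizontal distance between pot_center and saucer below 0.012 m and z of pot_center in the frame of saucer below 0.052 m and contact force between the fingers and pot below 0.05 N and horizontal distance between speaker_center and charger below 0.012 m and z of speaker_center in the frame of charger below 0.065 m and contact force between the fingers and speaker below 0.05 N and horizontal distance between candle_center and coaster below 0.012 m and z of candle_center in the frame of coaster below 0.058 m and contact force between the fingers and candle below 0.05 N and distance of budvase from where it was at the start of the episode below 0.01 m); the robot touches nothing.
It fails at once if an ornament or the stapler tips over (more than 0.6 rad) (angle between any of pot_center, speaker_center, candle_center, stapler_center's own z axis and vertical above 0.6 rad).
It fails at once if an ornament or the stapler is dropped (falls free of the fingers, faster than 0.6 m/s, from about 2 cm) ((linear speed of pot above 0.6 m/s and contact force between the fingers and pot below 0.05 N) or (linear speed of speaker above 0.6 m/s and contact force between the fingers and speaker below 0.05 N) or (linear speed of candle above 0.6 m/s and contact force between the fingers and candle below 0.05 N) or (linear speed of stapler above 0.6 m/s and contact force between the fingers and stapler below 0.05 N)).
It fails at once if the bud vase is pushed away or tipped (distance of budvase from where it was at the start of the episode above 0.02 m or angle between budvase's own z axis and vertical above 0.4 rad).
It also fails if it takes over 134 s, if anything falls off the work surface, if the arm or the gripper's body presses on something with over 40 N, if the wrist force passes 120 N, or if a joint passes its speed limit or range.

## Robot

A 6-joint arm with a two-finger parallel gripper is mounted at the origin on the work surface. World frame = base frame: x ahead of the robot, y to its left, z up, the work surface at z = 0. Lengths are in m, angles in rad, forces in N, time in s.
With the tool pointing down it reaches from about 0.35 to 0.975 m from the base axis. Payload 4.9 kg.
Tool frame: the origin (TCP) lies at the very end of the fingers, on their centre line; the grasp point (between the pads) lies 19 mm behind it; y points along the fingers, z is the direction in which the jaws open and shut, and the axes are right-handed (so a half turn about y gives the same grasp; the last joint's range is limited). The gripper opens to 85 mm and grips with 20 to 120 N. Pads are 22 mm wide; open, the fingers measure 114 mm over their backs; the gripper's body (76 mm by 85 mm) begins 54 mm behind the grasp point. The pads swing forward as they close: fully open they stand 13 mm farther back than shut.
Start: joints at [0.998, 0.053, 1.613, -0, 1.476, -0.119], TCP at [0.274, 0.562, 0.231] pointing down, gripper open.
Joint ranges: [-3.01, 3.01], [-1.01, 2.22], [0.06, 2.58], [-1.02, 4.17], [0.09, 2.62], [-3.14, 3.14]. Speed limits (rad/s): [2.57, 2.57, 3.14, 3.14, 3.14, 3.14].

## Interface

Orientations are given as a rotation vector (axis times angle).
In Python, from station import ctrl gives the robot as it stands.
- The arm moves only by the tool arm_command, never from a script. Its argument "steps" is a list of rows, each a list of 3 entries, a list of its own where there are three numbers: the shift along the tool's x, y, z in m, then the turn, a rotation vector about the tool's x, y, z in degrees, then the opening, from 0 (shut) to 1 (fully open). In form: [[[dx, dy, dz], [ax, ay, az], gripper], ...]. A call has 1 to 5 rows; each row is the pose to reach, as a shift and turn from the pose measured when the call began, along the tool's axes at that moment; what a row does not reach only later rows make up. A row lasts 1/10 s, in which the tool goes at most 50 mm and 8.59 degrees, less where a joint would pass 70% of its speed; a pose out of reach is approached as far as the arm can. A call with a gripper value outside its range is refused whole. The fingers move at their own pace and stop on an object; "force" is the grip in N (left out, the last holds). Time passes only in rows, so rows that repeat a pose let the fingers close. It gives the time, the measured TCP pose, the force and the opening at its end, in the units of the state.
- ctrl.get_obs(): the state, without advancing time (a new reading comes with each control period).
- ctrl.get_image(name): name is "scene" or "top"; returns a dict with "img" (480x640x3 uint8, red, green, blue), "camera_matrix" (3x3 intrinsics, pixels), "k1" (the pictures are not rectified: a ray, as slopes to the right and down, at radius r is drawn at 1 + k1 r^2 times it, then the intrinsics apply), "world_from_camera" (4x4, takes a point from camera to world coordinates). Camera axes: x right, y up, looking along -z (the intrinsics and any distortion apply to the point x, -y, -z); pixel columns grow to the right and rows downward; lengths in m; the calibration is good to about 2 mm. A picture is of the moment at which its call begins. There is no depth.
- ctrl.finish_job(): hands the job in, once; it reports no verdict.
Trained networks look in a picture, given as the dict that the camera call returned (one of the last four; its "shot" number tells which), for a name from the list of things; names that differ only in an ending like _2 or _b are one class to them, and where a whole thing is asked for, a point or a joint stands for the part that bears it (a point fixed in the world has none). Each returns a list of dicts, best first, with "confidence" (0 to 1); they miss things now and then, are a little off and sometimes report something else, mostly with a low value. They report only what shows in the picture. A call takes as long as a camera call. They do not tell look-alikes from the thing itself.
- ctrl.boxes_of(picture, name): "position" ([row, column] in pixels, amid what is visible of it).
The state is a dict: "t": time; "q": joint angles; "dq": joint speeds; "effort": joint torques, N m; "tool_pos": TCP position; "tool_rot": TCP orientation; "contact_force": force on the tool from outside, world axes, zero at the start; "wrist_torque": the same for the moment, N m; "opening": finger opening in m.
Only numpy, scipy, OpenCV 4.12 (cv2) and the standard library are available. Lean on these libraries where they do the work, as an engineer would, in place of code of your own. Each camera call takes 0.05 s, during which the arm holds its last target.

## Working session

There is one attempt and no reset: what is moved stays moved. The work goes in short steps, Python scripts to look and compute and a tool call to move; the robot and the scene stay as the last step left them, time stands still between calls to the robot, and variables do not carry over. Pictures are saved under pics/ and viewed, and the job is handed in when it is done.

Besides the shell and the picture viewer there is one more tool, called after "Call:" as a command line: name --argument value ..., lists and objects as JSON in quotes. arm_command: Moves the arm, as the interface text tells. Its arguments: {"type":"object","properties":{"steps":{"type":"array"},"force":{"type":"number"}},"required":["steps"]}

```bash
ls; mkdir -p pics
python3 - <<'E'
from station import ctrl
import cv2, numpy as np
o=ctrl.get_obs(); print({k:np.round(v,3) for k,v in o.items()})
for n in("scene","top"):
    p=ctrl.get_image(n); cv2.imwrite(f"pics/{n}0.png",p["img"][:,:,::-1])
    print(n,p["camera_matrix"],p["k1"],np.round(p["world_from_camera"],3),p["shot"])
    for k in ["pot_center","speaker_center","candle_center","saucer","charger","coaster","tray","stapler_center","mat","budvase"]:
        print(k,[(np.round(b["position"],1).tolist(),round(b["confidence"],2)) for b in ctrl.boxes_of(p,k)])
E
```

```text
pics
{'t': np.float64(0.0), 'q': array([ 0.998,  0.053,  1.614,  0.   ,  1.476, -0.119]), 'dq': array([-0.   ,  0.   , -0.001, -0.001,  0.002,  0.   ]), 'effort': array([-1.0000e-03, -3.9370e+01, -3.7016e+01, -0.0000e+00,  7.0000e-03,
        0.0000e+00]), 'tool_pos': array([0.274, 0.561, 0.23 ]), 'tool_rot': array([-1.543,  0.357, -0.355]), 'contact_force': array([-0.716, -0.735, -0.481]), 'wrist_torque': array([0.024, 0.02 , 0.008]), 'opening': np.float64(0.085)}
scene [[576.09381126   0.         324.80214389]
 [  0.         576.09381126 232.86492351]
 [  0.           0.           1.        ]] -0.08416561393845622 [[-0.088 -0.751  0.654  1.265]
 [ 0.996 -0.069  0.055  0.051]
 [ 0.003  0.657  0.754  0.995]
 [ 0.     0.     0.     1.   ]] 1
pot_center [([273.6, 341.1], 0.76)]
speaker_center [([269.7, 293.0], 0.77)]
candle_center [([273.2, 389.4], 0.65)]
saucer [([286.5, 357.6], 0.62)]
charger [([295.1, 287.7], 0.79)]
coaster [([293.5, 384.3], 0.59)]
tray [([273.8, 476.3], 0.64)]
stapler_center [([307.2, 334.0], 0.85)]
mat [([179.7, 183.1], 0.77), ([265.3, 190.4], 0.59)]
budvase [([238.3, 369.4], 0.72)]
top [[471.10257354   0.         321.49770988]
 [  0.         471.10257354 244.11559402]
 [  0.           0.           1.        ]] 0.04181473992610441 [[-0.009  0.994 -0.107  0.325]
 [-1.    -0.011 -0.015 -0.043]
 [-0.016  0.107  0.994  1.203]
 [ 0.     0.     0.     1.   ]] 2
pot_center [([199.0, 301.2], 0.72)]
speaker_center [([197.2, 339.1], 0.69)]
candle_center [([203.1, 259.6], 0.72)]
saucer [([215.1, 301.2], 0.79)]
charger [([212.9, 434.3], 0.42), ([212.2, 343.8], 0.41)]
coaster [([215.1, 272.2], 0.75), ([236.0, 188.1], 0.23)]
tray [([235.8, 187.5], 0.56)]
stapler_center [([177.5, 306.4], 0.76)]
mat [([321.8, 472.2], 0.94), ([213.6, 433.3], 0.89)]
budvase [([249.5, 284.2], 0.87), ([201.8, 257.1], 0.55)]
```

View pics/scene0.png

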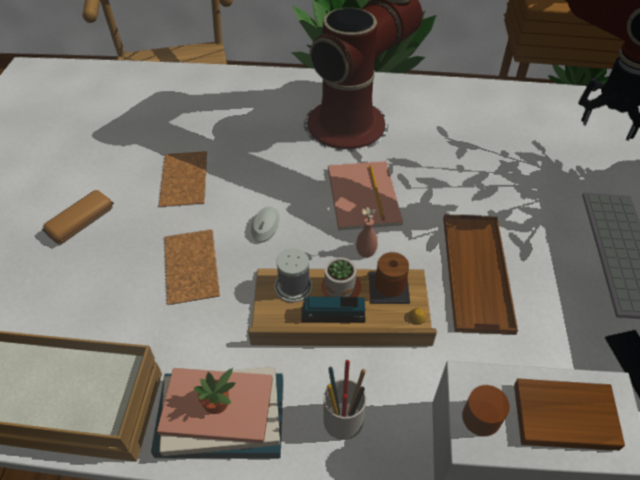

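View pics/top0.png

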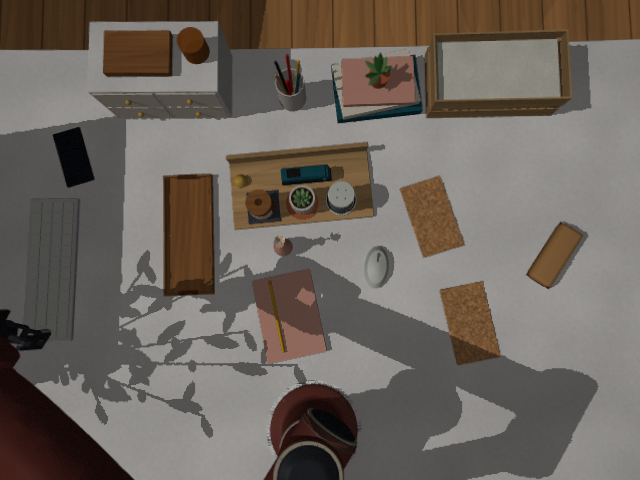

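```bash
cat > h.py <<'E'
import numpy as np, cv2
from scipy.spatial.transform import Rotation as R
try:
    from station import ctrl
except Exception: ctrl=None
def ray(p,u,v):
    K=p["camera_matrix"]; d=np.array([p["k1"],0,0,0.])
    s=cv2.undistortPoints(np.array([[[u,v]]],float),K,d)[0,0]
    W=p["world_from_camera"]; dirn=W[:3,:3]@np.array([s[0],-s[1],-1.])
    return W[:3,3],dirn/np.linalg.norm(dirn)
def onz(p,u,v,z):
    o,d=ray(p,u,v); return o+d*(z-o[2])/d[2]
def tri(p1,uv1,p2,uv2):
    o1,d1=ray(p1,*uv1);o2,d2=ray(p2,*uv2)
    A=np.stack([d1,-d2],1); s=np.linalg.lstsq(A,o2-o1,rcond=None)[0]
    a=o1+d1*s[0];b=o2+d2*s[1]; return (a+b)/2,np.linalg.norm(a-b)
def proj(p,X):
    W=p["world_from_camera"];Xc=(np.asarray(X)-W[:3,3])@W[:3,:3]
    x=Xc[...,0]/-Xc[...,2];y=-Xc[...,1]/-Xc[...,2];f=1+p["k1"]*(x*x+y*y)
    K=p["camera_matrix"];return np.stack([K[0,0]*x*f+K[0,2],K[1,1]*y*f+K[1,2]],-1)
def crop(p,c0,r0,c1,r1,s,name):
    im=cv2.resize(p["img"][r0:r1,c0:c1,::-1],None,fx=s,fy=s,interpolation=cv2.INTER_CUBIC)
    cv2.imwrite(f"pics/{name}.png",im)
def load(n):
    d=np.load(f"{n}.npz"); return {k:d[k] for k in d.files}
def save(p,n): np.savez(n,**{k:p[k] for k in("img","camera_matrix","k1","world_from_camera")})
def delta(pos=None,yaw=None):
    """tool shift (m) and turn about y (deg) to reach world pos / jaw yaw (angle of tool z in xy, mod 180)"""
    o=ctrl.get_obs(); Rt=R.from_rotvec(o["tool_rot"]).as_matrix()
    z=Rt[:,2]; cur=np.arctan2(z[1],z[0])
    if pos is not None: print("shift",np.round(Rt.T@(np.array(pos)-o["tool_pos"]),4))
    if yaw is not None:
        dy=(yaw-cur+np.pi/2)%np.pi-np.pi/2
        # desired: tool y straight down
        zz=np.array([np.cos(cur+dy),np.sin(cur+dy),0]);yy=np.array([0,0,-1.]);xx=np.cross(yy,zz)
        Rd=np.stack([xx,yy,zz],1)
        print("turn",np.round(np.degrees(R.from_matrix(Rt.T@Rd).as_rotvec()),2))
    print("t",round(float(o["t"]),2),"tcp",np.round(o["tool_pos"],4),"jaw yaw deg",round(np.degrees(cur),2),"tilt",round(np.degrees(np.arccos(-Rt[2,1])),2),"q",np.round(o["q"],2),"open",round(float(o["opening"]),4),"F",np.round(o["contact_force"],1))
E
python3 - <<'E'
from h import *
for n in("scene","top"):
    p=ctrl.get_image(n); save(p,n)
t=load("top");s=load("scene")
crop(t,215,130,395,265,4.4,"ct"); crop(s,235,215,445,355,3.8,"cs")
crop(t,150,160,230,310,4,"ctray"); crop(t,390,160,510,375,2.7,"cmat")
crop(s,435,200,525,345,4,"stray"); crop(s,150,140,230,310,3.5,"smat")
delta()
E
```

```text
t 1.2 tcp [0.274  0.5617 0.2313] jaw yaw deg 64.0 tilt 0.0 q [ 1.    0.05  1.61  0.    1.48 -0.12] open 0.0855 F [0.2 0.7 0. ]
```

View pics/ct.png

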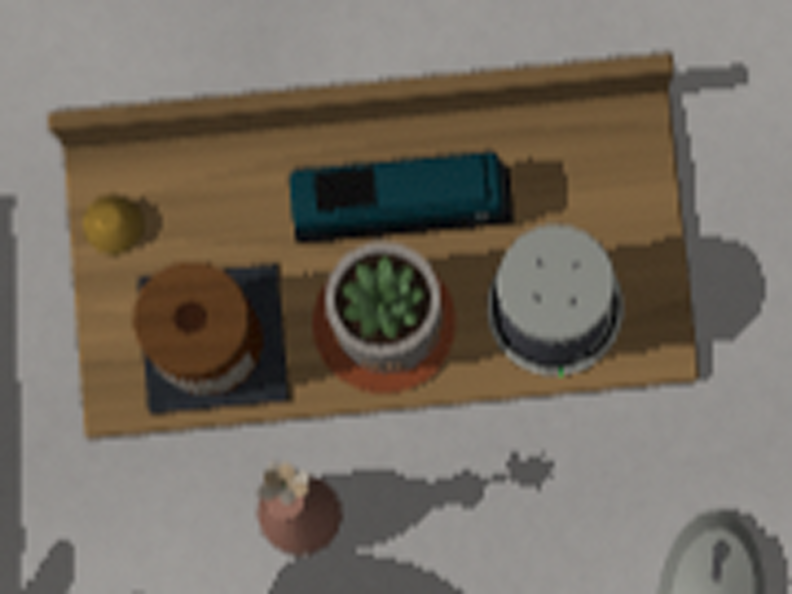

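View pics/cs.png

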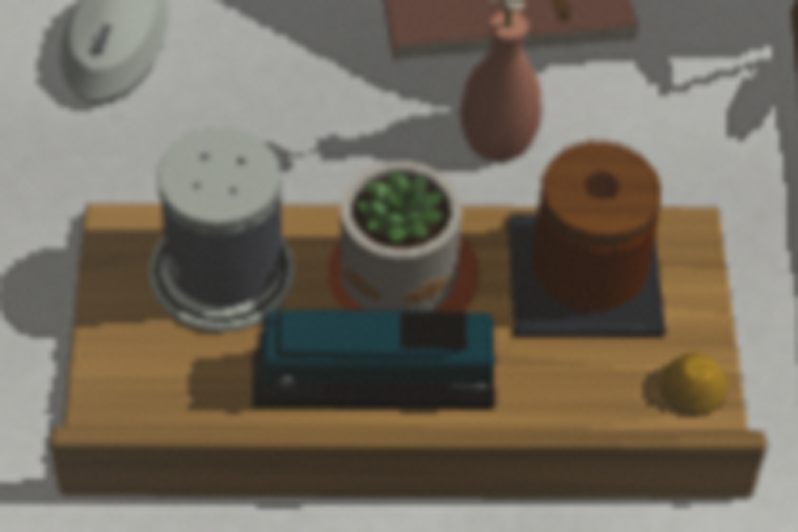

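View pics/ctray.png

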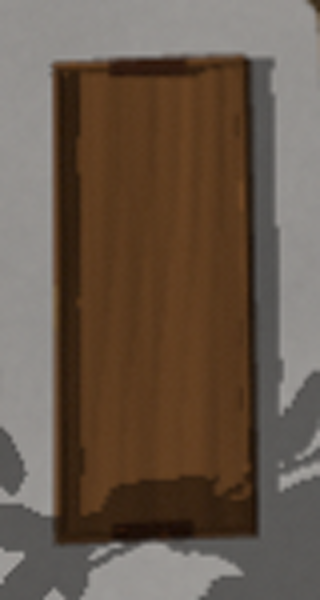

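View pics/cmat.png

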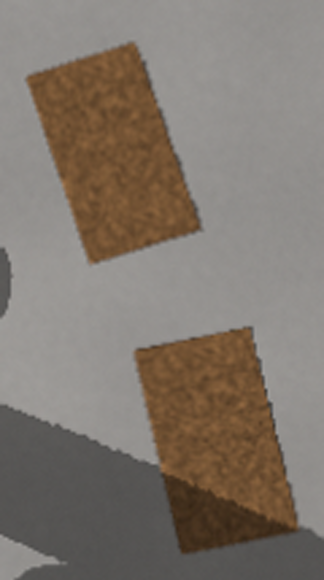

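View pics/stray.png

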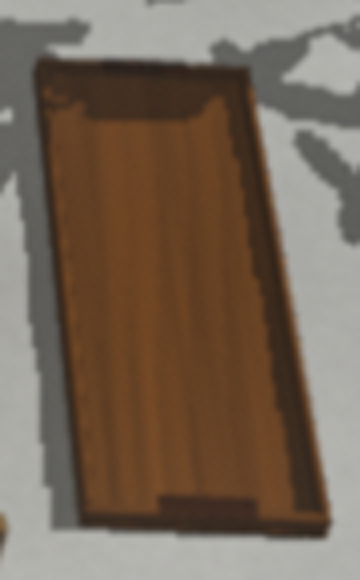

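View pics/smat.png

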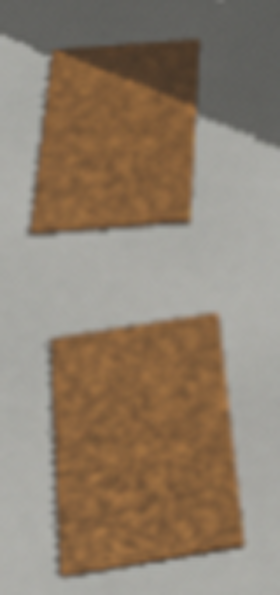

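```bash
cat > m1.py <<'E'
from h import *
t=load("top");s=load("scene")
T=lambda x,y,o=(215,130),k=4.4:(o[0]+(x+.5)/k-.5,o[1]+(y+.5)/k-.5)
S=lambda x,y,o=(235,215),k=3.8:(o[0]+(x+.5)/k-.5,o[1]+(y+.5)/k-.5)
for n,a,b in [("spk",T(555,282),S(220,177)),("pot",T(383,302),S(401,210)),("candle",T(191.5,319),S(602,187)),
 ("coBL",T(150,412),None),("board FL",T(88,437),S(720,207)),("board FR",T(697,379),S(88,204)),("ups BR",T(671,55),S(52,436)),("upsBL",T(50,115),S(764,436)),
 ("stapler top left",T(291,170),S(493,316)),("st right",T(500,153),S(270,312)),
 ]:
    if b: X,e=tri(t,a,s,b); print(n,np.round(X,4),round(e,4))
for n,q,k0 in [("coaster",[(150,412),(291,400),(279,264),(138,275)],.017)]:
    P=np.array([onz(t,*T(*x),k0) for x in q]);print(n,P.mean(0).round(4),np.linalg.norm(np.roll(P,-1,0)-P,axis=1).round(4))
tq=[(54,63),(247,57),(257,537),(55,543)]
P=np.array([onz(t,*T(*x,o=(150,160),k=4),.016) for x in tq]);print("tray top",P.round(4),P.mean(0).round(4),np.linalg.norm(np.roll(P,-1,0)-P,axis=1).round(4))
sq=[(327,521),(82,516),(38,60),(249,70)]
Q=np.array([onz(s,*S(*x,o=(435,200),k=4),.016) for x in sq]);print("tray scene",Q.round(4),Q.mean(0).round(4),np.linalg.norm(np.roll(Q,-1,0)-Q,axis=1).round(4))
for a,b in zip(tq,sq): X,e=tri(t,T(*a,o=(150,160),k=4),s,S(*b,o=(435,200),k=4));print("  tri",X.round(4),e.round(4))
mq=[(27,77),(135,43),(201,230),(92,263)]; nq=[(242,546),(62,576),(51,338),(217,314)]
P=np.array([onz(t,*T(*x,o=(390,160),k=2.7),.005) for x in mq]);print("mat",P.round(4),P.mean(0).round(4),np.linalg.norm(np.roll(P,-1,0)-P,axis=1).round(4))
Q=np.array([onz(s,*S(*x,o=(150,140),k=3.5),.005) for x in nq]);print("mat s",Q.round(4),Q.mean(0).round(4),np.linalg.norm(np.roll(Q,-1,0)-Q,axis=1).round(4))
for P in(P,Q):
  d=(P[0]+P[1]-P[2]-P[3]);print("mat yaw",np.degrees(np.arctan2(d[1],d[0])))
m2=np.array([onz(t,*T(*x,o=(390,160),k=2.7),.005) for x in [(135,350),(251,327),(298,527),(183,552)]]).mean(0)
print("other mat",m2, np.linalg.norm(m2[:2]),np.linalg.norm(Q.mean(0)[:2]))
print("vase base", onz(t,*T(300,515),.05))
E
python3 m1.py
```

```text
spk [ 0.5651 -0.0732  0.0953] 0.0007
pot [0.5602 0.0217 0.0718] 0.0008
candle [0.5485 0.126  0.0886] 0.0016
board FL [0.4952 0.1986 0.0103] 0.0034
board FR [ 0.5251 -0.1571  0.0103] 0.001
ups BR [ 0.7041 -0.1419  0.0546] 0.0008
upsBL [0.6735 0.2115 0.0562] 0.0012
stapler top left [0.6323 0.0723 0.084 ] 0.0022
st right [ 0.6401 -0.0415  0.0841] 0.0059
coaster [0.5518 0.1226 0.017 ] [0.0819 0.0806 0.0824 0.0811]
tray top [[0.6356 0.3809 0.016 ]
 [0.6383 0.257  0.016 ]
 [0.3305 0.246  0.016 ]
 [0.3283 0.3723 0.016 ]] [0.4832 0.314  0.016 ] [0.124  0.308  0.1263 0.3074]
tray scene [[0.6361 0.3802 0.016 ]
 [0.6431 0.2578 0.016 ]
 [0.3348 0.2501 0.016 ]
 [0.3312 0.3732 0.016 ]] [0.4863 0.3153 0.016 ] [0.1227 0.3084 0.1232 0.3049]
  tri [0.6357 0.3807 0.0155] 0.0007
  tri [0.6397 0.2586 0.0106] 0.0006
  tri [0.3305 0.2492 0.0109] 0.0038
  tri [0.3283 0.3739 0.0127] 0.0009
mat [[ 0.5971 -0.2281  0.005 ]
 [ 0.6285 -0.3315  0.005 ]
 [ 0.4483 -0.3867  0.005 ]
 [ 0.4183 -0.2841  0.005 ]] [ 0.523  -0.3076  0.005 ] [0.1081 0.1885 0.1069 0.1874]
mat s [[ 0.5996 -0.2272  0.005 ]
 [ 0.6311 -0.3293  0.005 ]
 [ 0.4499 -0.3857  0.005 ]
 [ 0.4196 -0.2819  0.005 ]] [ 0.525 -0.306  0.005] [0.1068 0.1897 0.1082 0.1882]
mat yaw 17.2061189955739
mat yaw 17.102601312292887
other mat [ 0.25556354 -0.39219711  0.005     ] 0.4681146240682674 0.6077171050315251
vase base [0.44414273 0.0696906  0.05      ]
```

```bash
cat > ov.py <<'E'
from h import *
t=load("top");s=load("scene")
yaw=np.radians(4.8)
ux=np.array([np.cos(yaw),np.sin(yaw),0]);uy=np.array([-np.sin(yaw),np.cos(yaw),0])
def circ(c,r,z,n=73):
    a=np.linspace(0,2*np.pi,n); return np.stack([c[0]+r*np.cos(a),c[1]+r*np.sin(a),0*a+z],1)
def rect(c,hx,hy,z,yw):
    x=np.array([np.cos(yw),np.sin(yw)]);y=np.array([-x[1],x[0]])
    return np.array([[*(np.array(c[:2])+a*hx*x+b*hy*y),z] for a,b in[(1,1),(1,-1),(-1,-1),(-1,1),(1,1)]])
def draw(p,c0,r0,c1,r1,k,name,curves):
    im=cv2.resize(np.ascontiguousarray(p["img"][r0:r1,c0:c1,::-1]),None,fx=k,fy=k,interpolation=cv2.INTER_CUBIC)
    for X,col in curves:
        q=proj(p,X); q=((q-[c0,r0]+.5)*k-.5)
        cv2.polylines(im,[np.round(q*8).astype(np.int32)],False,col,1,cv2.LINE_AA,3)
    cv2.imwrite(f"pics/{name}.png",im)
if __name__=="__main__":
    C=np.array([.557,.0225,0])
    spk=(.5650,-.0735);pot=(.5600,.0217);can=(.5485,.1262);st=(.632,.015)
    cv=[(circ(C,.042,.016),(0,0,255)),(circ(C-.1*uy,.040,.018),(0,0,255)),(rect(C+.1*uy,.041,.041,.017,yaw),(0,0,255)),
     (circ(spk,.032,.098),(0,255,0)),(circ(pot,.032,.075),(0,255,0)),(circ(can,.032,.091),(0,255,0)),
     (circ(spk,.032,.018),(255,255,0)),(circ(pot,.032,.015),(255,255,0)),(circ(can,.032,.017),(255,255,0)),
     (rect(st,.064,.018,.012,yaw+np.pi/2),(255,0,255)),(rect(st,.064,.018,.060,yaw+np.pi/2),(255,0,255))]
    draw(t,215,130,395,265,4.4,"ovt",cv);draw(s,235,215,445,355,3.8,"ovs",cv)
E
python3 ov.py
```

```text
(no output)
```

View pics/ovt.png

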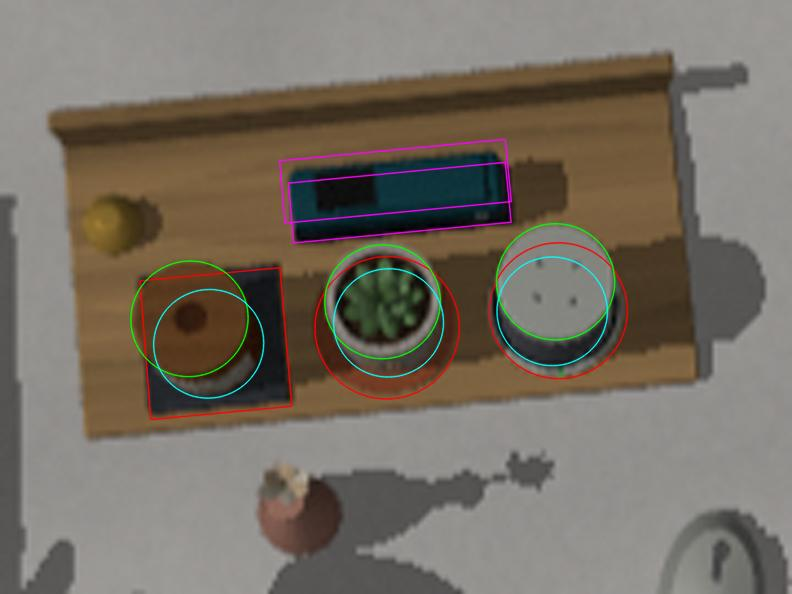

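View pics/ovs.png

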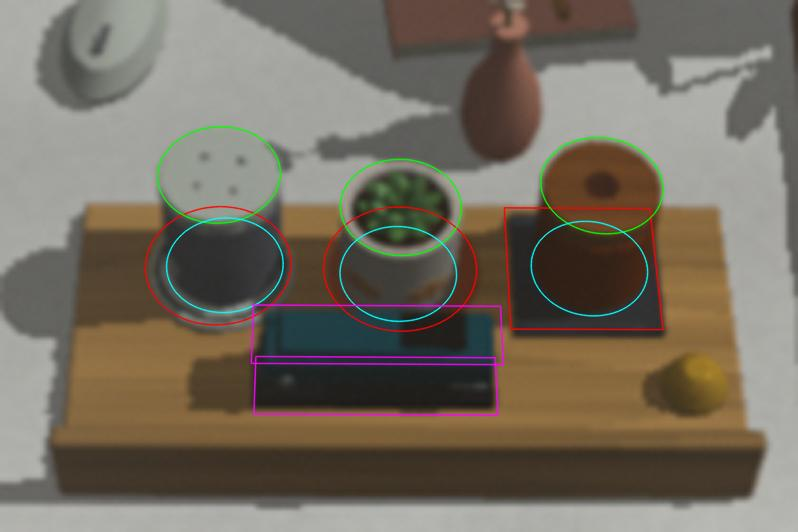

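```bash
sed -i 's/C=np.array(\[.557,.0225,0\])/C=np.array([.560,.024,0])/; s/st=(.632,.015)/st=(.631,.015)/' ov.py; python3 ov.py; python3 -c "
from h import *
delta((.5485,.1262,.17),np.radians(94.8))"
```

```text
shift [ 0.4377  0.0613 -0.2711]
turn [  0.  -30.8  -0. ]
t 1.2 tcp [0.274  0.5617 0.2313] jaw yaw deg 64.0 tilt 0.0 q [ 1.    0.05  1.61  0.    1.48 -0.12] open 0.0855 F [0.2 0.7 0. ]
```

View pics/ovt.png

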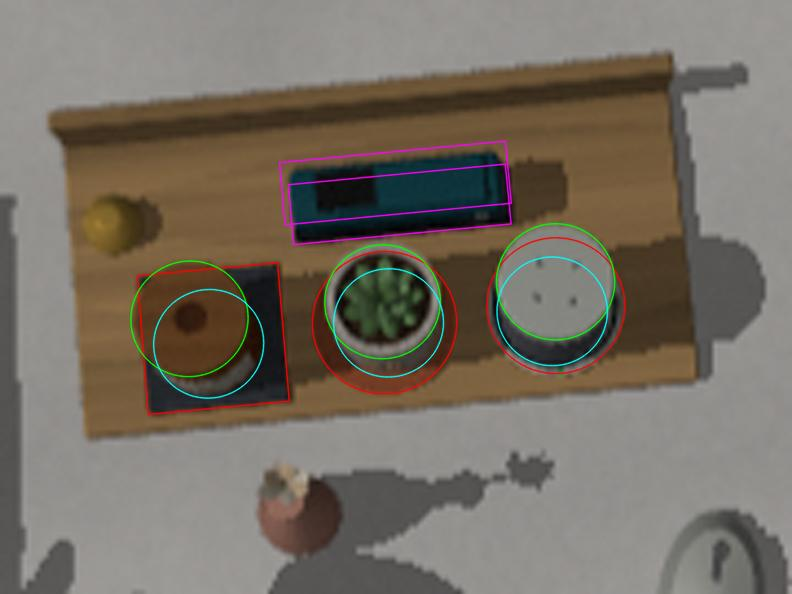

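View pics/ovs.png

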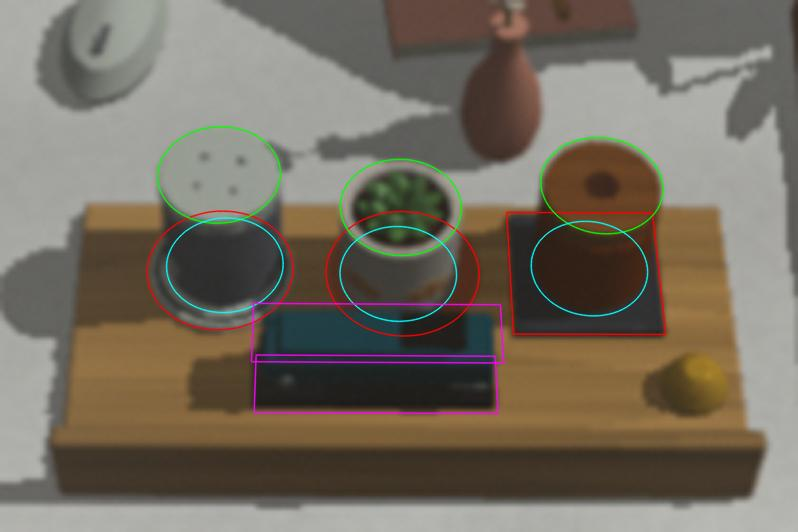

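Call:
arm_command --steps '[[[0.04,0.006,-0.025],[0,-6,0],1],[[0.08,0.012,-0.05],[0,-12,0],1],[[0.12,0.018,-0.075],[0,-18,0],1],[[0.16,0.024,-0.1],[0,-24,0],1],[[0.2,0.03,-0.125],[0,-30.8,0],1]]'

```text
t: 1.7
tool_pos: [0.3996, 0.3601, 0.2013]
tool_rot: [-1.569, -0.07, 0.069]
contact_force: [0.4, 0.8, 0.6]
opening: 0.0853
```

```bash
python3 -c "
from h import *
delta((.5485,.1262,.17),np.radians(94.8))"
```

```text
shift [ 0.1275  0.0313 -0.2462]
turn [-0.01  0.29  0.04]
t 1.7 tcp [0.3996 0.3601 0.2013] jaw yaw deg 95.09 tilt 0.04 q [ 0.6  -0.14  1.85 -0.    1.43 -1.06] open 0.0853 F [0.4 0.8 0.6]
```

Call:
arm_command --steps '[[[0.025,0.006,-0.05],[0,0,0],1],[[0.05,0.012,-0.1],[0,0,0],1],[[0.075,0.018,-0.15],[0,0,0],1],[[0.1,0.025,-0.2],[0,0,0],1],[[0.1275,0.031,-0.246],[0,0.3,0],1]]'

```text
t: 2.2
tool_pos: [0.532, 0.1495, 0.1739]
tool_rot: [-1.569, -0.067, 0.064]
contact_force: [0.8, -0.0, 0.6]
opening: 0.0851
```

```bash
python3 -c "
from h import *
delta((.5485,.1262,.046),np.radians(94.8))
p=ctrl.get_image('top');crop(p,180,110,400,280,3.6,'a1')
p=ctrl.get_image('scene');crop(p,235,150,445,355,2.8,'a2')"
```

```text
shift [ 0.0143  0.1279 -0.0247]
turn [-0.03 -0.03  0.09]
t 2.2 tcp [0.532  0.1495 0.1739] jaw yaw deg 94.77 tilt 0.09 q [ 0.14 -0.08  1.84  0.    1.38 -1.52] open 0.0851 F [ 0.8 -0.   0.6]
```

View pics/a1.png

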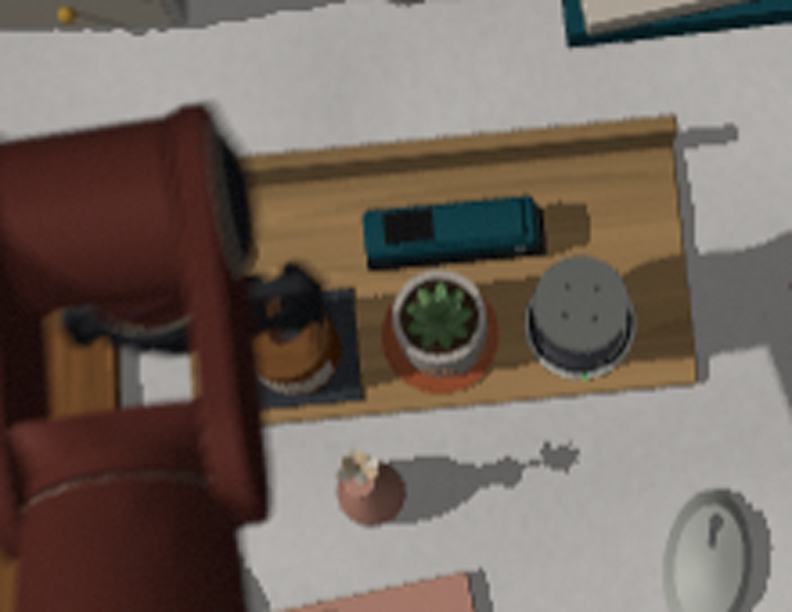

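View pics/a2.png

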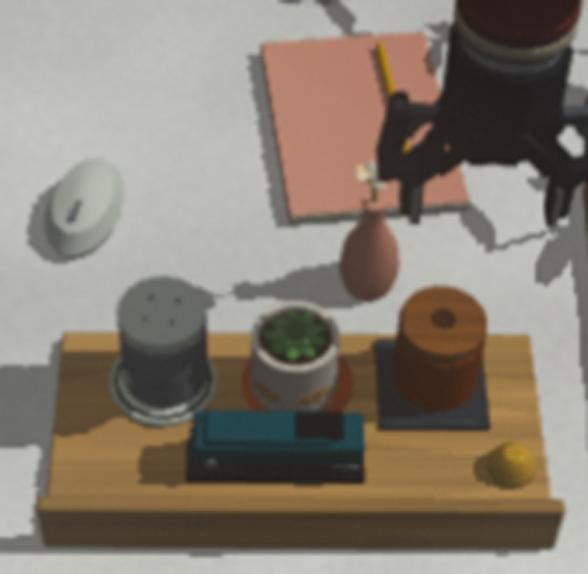

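Call:
arm_command --steps '[[[0.0143,0.02,-0.0247],[0,0,0],1],[[0.0143,0.045,-0.0247],[0,0,0],1],[[0.0143,0.07,-0.0247],[0,0,0],1],[[0.0143,0.07,-0.0247],[0,0,0],1]]'

```text
t: 2.7
tool_pos: [0.5464, 0.1231, 0.099]
tool_rot: [-1.572, -0.055, 0.066]
contact_force: [0.0, -0.4, -0.6]
opening: 0.0852
```

```bash
python3 -c "
from h import *
delta((.5485,.1262,.046),np.radians(94.8))
p=ctrl.get_image('scene');crop(p,235,150,445,355,2.8,'a2')"
```

```text
shift [0.0027 0.053  0.003 ]
turn [ 0.07 -0.39 -0.43]
t 2.7 tcp [0.5464 0.1231 0.099 ] jaw yaw deg 94.41 tilt 0.44 q [ 0.09  0.02  1.87 -0.    1.25 -1.56] open 0.0852 F [ 0.  -0.4 -0.6]
```

View pics/a2.png

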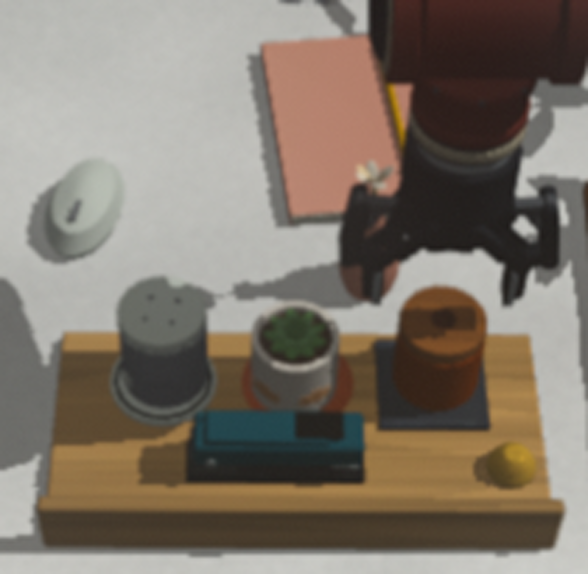

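Call:
arm_command --steps '[[[0.0025,0.0,0.003],[0,-0.4,-0.4],1],[[0.0025,0.018,0.003],[0,-0.4,-0.4],1],[[0.0025,0.036,0.003],[0,-0.4,-0.4],1],[[0.0025,0.053,0.003],[0,-0.4,-0.4],1],[[0.0025,0.053,0.003],[0,-0.4,-0.4],1]]'

```text
t: 3.25
tool_pos: [0.5491, 0.127, 0.0477]
tool_rot: [-1.571, -0.068, 0.066]
contact_force: [-0.2, 0.4, 0.0]
opening: 0.0853
```

Call:
arm_command --steps '[[[0,0,0],[0,0,0],0.4],[[0,0,0],[0,0,0],0.3],[[0,0,0],[0,0,0],0.3],[[0,0,0],[0,0,0],0.3],[[0,0,0],[0,0,0],0.3]]' --force 40

```text
t: 3.75
tool_pos: [0.5506, 0.1273, 0.0499]
tool_rot: [-1.57, -0.071, 0.063]
contact_force: [-0.6, 0.5, 6.1]
opening: 0.0633
```

```bash
python3 -c "
from h import *
delta((.5485,.1262,.046),np.radians(94.8))
p=ctrl.get_image('scene');crop(p,235,150,445,355,2.8,'a3')"
```

```text
shift [-0.0022  0.0039 -0.0009]
turn [0.05 0.1  0.27]
t 3.75 tcp [0.5506 0.1273 0.0499] jaw yaw deg 94.9 tilt 0.27 q [ 0.1   0.09  1.89 -0.    1.15 -1.56] open 0.0633 F [-0.6  0.5  6.1]
```

View pics/a3.png

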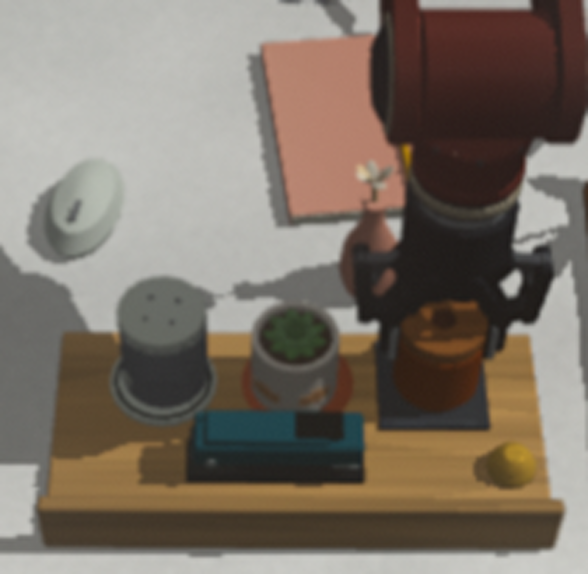

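Call:
arm_command --steps '[[[0,-0.01,0],[0,0,0],0.3],[[0,-0.03,0],[0,0,0],0.3],[[0,-0.055,0],[0,0,0],0.3],[[0,-0.08,0],[0,0,0],0.3],[[0,-0.1,0],[0,0,0],0.3]]'

```text
t: 4.3
tool_pos: [0.5497, 0.1273, 0.1509]
tool_rot: [-1.57, -0.07, 0.064]
contact_force: [0.1, -0.1, -4.1]
opening: 0.0631
```

```bash
python3 -c "
from h import *
delta((.389,.312,.12),np.radians(91.6))
p=ctrl.get_image('scene');crop(p,235,150,445,355,2.8,'a4')"
```

```text
shift [-0.1445  0.0301  0.1977]
turn [0.04 3.29 0.25]
t 4.3 tcp [0.5497 0.1273 0.1509] jaw yaw deg 94.89 tilt 0.25 q [ 0.1  -0.03  1.83 -0.    1.33 -1.56] open 0.0631 F [ 0.1 -0.1 -4.1]
```

View pics/a4.png

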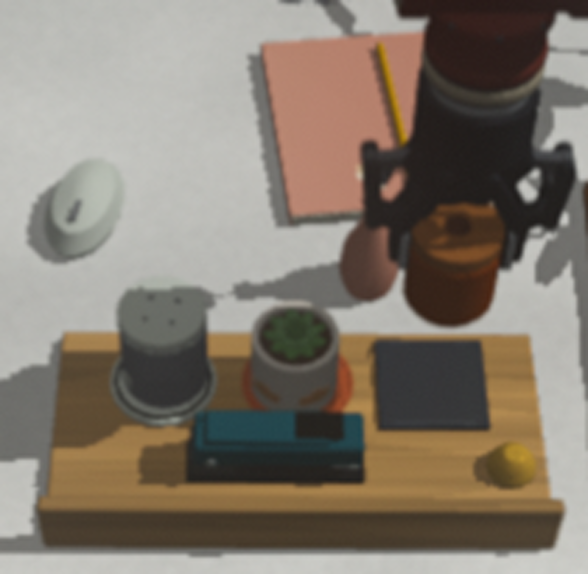

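Call:
arm_command --steps '[[[-0.01,0,0.014],[0,0,0],0.3],[[-0.03,0,0.041],[0,1,0],0.3],[[-0.052,0,0.071],[0,2,0],0.3],[[-0.075,0,0.103],[0,3,0],0.3],[[-0.098,0,0.134],[0,3.3,0],0.3]]'

```text
t: 4.85
tool_pos: [0.4399, 0.2536, 0.1518]
tool_rot: [-1.571, -0.027, 0.016]
contact_force: [1.4, 1.0, -4.2]
opening: 0.0631
```

```bash
python3 -c "
from h import *
delta((.389,.312,.1),np.radians(91.6))"
```

```text
shift [-0.0496  0.0514  0.0598]
turn [ 0.04 -0.05  0.41]
t 4.85 tcp [0.4399 0.2536 0.1518] jaw yaw deg 91.55 tilt 0.41 q [ 0.38 -0.17  1.96 -0.    1.34 -1.22] open 0.0631 F [ 1.4  1.  -4.2]
```

Call:
arm_command --steps '[[[-0.02,0.01,0.024],[0,0,0.4],0.3],[[-0.035,0.025,0.043],[0,0,0.4],0.3],[[-0.046,0.04,0.055],[0,0,0.4],0.3],[[-0.0496,0.051,0.06],[0,0,0.4],0.3],[[-0.0496,0.051,0.06],[0,0,0.4],0.3]]'

```text
t: 5.35
tool_pos: [0.3862, 0.3115, 0.0971]
tool_rot: [-1.574, -0.019, 0.027]
contact_force: [-0.0, -0.2, -4.2]
opening: 0.0635
```

```bash
python3 -c "
from h import *
delta((.389,.312,.041),np.radians(91.6))"
```

```text
shift [0.0031 0.0561 0.0006]
turn [ 0.21  0.05 -0.3 ]
t 5.35 tcp [0.3862 0.3115 0.0971] jaw yaw deg 91.65 tilt 0.37 q [ 0.53 -0.13  2.02 -0.    1.25 -1.07] open 0.0635 F [-0.  -0.2 -4.2]
```

Call:
arm_command --steps '[[[0.003,0.015,0],[0,0,-0.3],0.3],[[0.003,0.03,0],[0,0,-0.3],0.3],[[0.003,0.045,0],[0,0,-0.3],0.3],[[0.003,0.054,0],[0,0,-0.3],0.3],[[0.003,0.056,0],[0,0,-0.3],0.3]]'

```text
t: 5.85
tool_pos: [0.3881, 0.3105, 0.0394]
tool_rot: [-1.576, -0.02, 0.024]
contact_force: [-0.6, -0.4, -4.0]
opening: 0.0627
```

Call:
arm_command --steps '[[[0,0.001,0],[0,0,0],0.3],[[0,0.002,0],[0,0,0],0.3],[[0,0.003,0],[0,0,0],0.3],[[0,0.003,0],[0,0,0],0.3]]'

```text
t: 6.25
tool_pos: [0.3889, 0.311, 0.0391]
tool_rot: [-1.576, -0.021, 0.024]
contact_force: [-5.9, -3.4, 8.4]
opening: 0.0629
```

Call:
arm_command --steps '[[[0,0,0],[0,0,0],0.85],[[0,0,0],[0,0,0],1],[[0,0,0],[0,0,0],1],[[0,-0.01,0],[0,0,0],1],[[0,-0.03,0],[0,0,0],1]]'

```text
t: 6.75
tool_pos: [0.3878, 0.3104, 0.0682]
tool_rot: [-1.578, -0.018, 0.026]
contact_force: [0.4, 0.7, -0.2]
opening: 0.0852
```

Call:
arm_command --steps '[[[0,-0.03,0],[0,0,0],1],[[0,-0.06,0],[0,0,0],1],[[0,-0.09,0],[0,0,0],1],[[0,-0.11,0],[0,0,0],1]]'

```text
t: 7.15
tool_pos: [0.3893, 0.3117, 0.1816]
tool_rot: [-1.576, -0.021, 0.024]
contact_force: [0.9, 0.2, 0.0]
opening: 0.0851
```

```bash
python3 -c "
from h import *
delta((.560,.0217,.15),np.radians(94.8))
p=ctrl.get_image('scene');crop(p,235,150,535,355,2.6,'a5');save(p,'scene2')"
```

```text
shift [ 0.1625  0.0327 -0.2946]
turn [ 0.29 -3.18 -0.11]
t 7.15 tcp [0.3893 0.3117 0.1816] jaw yaw deg 91.62 tilt 0.31 q [ 0.53 -0.22  1.95 -0.    1.41 -1.07] open 0.0851 F [0.9 0.2 0. ]
```

View pics/a5.png

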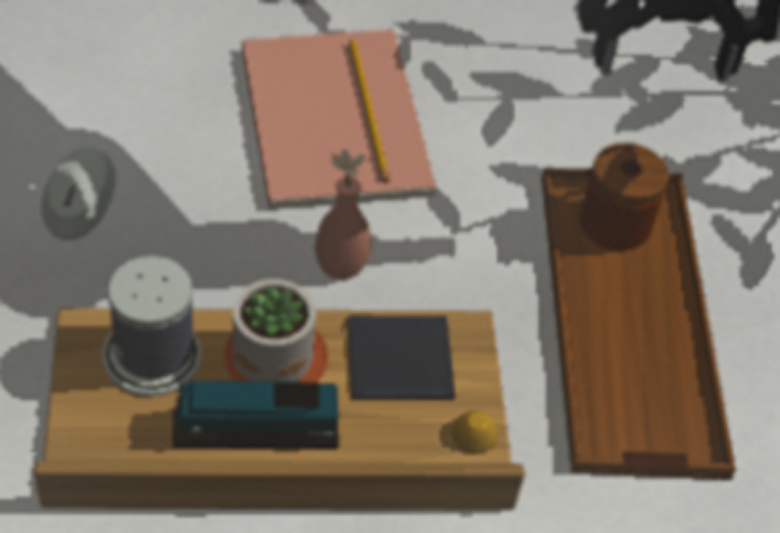

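Call:
arm_command --steps '[[[0.025,0,-0.045],[0,0,0],1],[[0.05,0,-0.09],[0,-1,0],1],[[0.075,0,-0.135],[0,-2,0],1],[[0.1,0,-0.18],[0,-3.2,0],1],[[0.125,0,-0.225],[0.3,-3.2,0],1]]'

```text
t: 7.7
tool_pos: [0.5186, 0.0963, 0.1856]
tool_rot: [-1.567, -0.069, 0.064]
contact_force: [0.5, 0.9, -0.5]
opening: 0.0853
```

```bash
python3 -c "
from h import *
delta((.560,.0217,.12),np.radians(94.8))"
```

```text
shift [ 0.0347  0.0655 -0.078 ]
turn [-0.16  0.06  0.18]
t 7.7 tcp [0.5186 0.0963 0.1856] jaw yaw deg 94.86 tilt 0.24 q [ 0.04 -0.15  1.89  0.    1.4  -1.62] open 0.0853 F [ 0.5  0.9 -0.5]
```

Call:
arm_command --steps '[[[0.018,0.005,-0.04],[0,0,0],1],[[0.03,0.02,-0.07],[0,0,0],1],[[0.0347,0.045,-0.078],[0,0,0.2],1],[[0.0347,0.065,-0.078],[0,0,0.2],1],[[0.0347,0.065,-0.078],[0,0,0.2],1]]'

```text
t: 8.2
tool_pos: [0.5573, 0.0214, 0.1164]
tool_rot: [-1.566, -0.059, 0.072]
contact_force: [-0.3, 1.2, -0.2]
opening: 0.0856
```

```bash
python3 -c "
from h import *
delta((.560,.0217,.04),np.radians(94.8))
p=ctrl.get_image('scene');crop(p,235,150,535,355,2.6,'a6')"
```

```text
shift [ 0.0033  0.0764 -0.0002]
turn [-0.24 -0.   -0.45]
t 8.2 tcp [0.5573 0.0214 0.1164] jaw yaw deg 94.8 tilt 0.51 q [-0.1  -0.    1.87  0.    1.28 -1.75] open 0.0856 F [-0.3  1.2 -0.2]
```

View pics/a6.png

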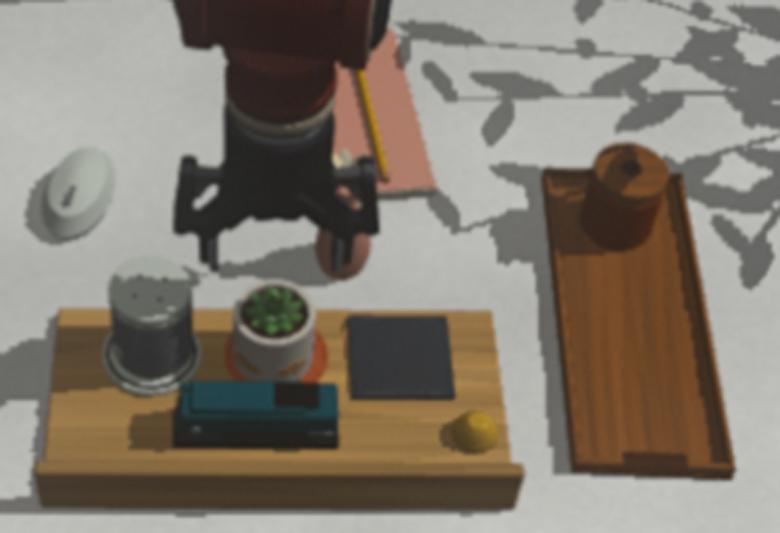

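Call:
arm_command --steps '[[[0.003,0.01,0],[-0.2,0,-0.4],1],[[0.003,0.028,0],[-0.2,0,-0.4],1],[[0.003,0.046,0],[-0.2,0,-0.4],1],[[0.003,0.064,0],[-0.2,0,-0.4],1],[[0.003,0.074,0],[-0.2,0,-0.4],1]]'

```text
t: 8.75
tool_pos: [0.5609, 0.0227, 0.0437]
tool_rot: [-1.569, -0.069, 0.065]
contact_force: [-0.3, -0.2, 0.5]
opening: 0.0854
```

Call:
arm_command --steps '[[[0,0,0],[0,0,0],0.4],[[0,0,0],[0,0,0],0.3],[[0,0,0],[0,0,0],0.3],[[0,0,0],[0,0,0],0.3],[[0,0,0],[0,0,0],0.3]]' --force 40

```text
t: 9.25
tool_pos: [0.5651, 0.0225, 0.0488]
tool_rot: [-1.572, -0.077, 0.059]
contact_force: [-0.3, 1.0, 12.2]
opening: 0.0626
```

```bash
python3 -c "
from h import *
delta((.560,.0217,.14),np.radians(94.8))
p=ctrl.get_image('scene');crop(p,235,150,535,355,2.6,'a6')"
```

```text
shift [-0.0041 -0.0913 -0.0006]
turn [0.13 0.14 0.66]
t 9.25 tcp [0.5651 0.0225 0.0488] jaw yaw deg 94.94 tilt 0.67 q [-0.09  0.09  1.9  -0.    1.14 -1.75] open 0.0626 F [-0.3  1.  12.2]
```

View pics/a6.png

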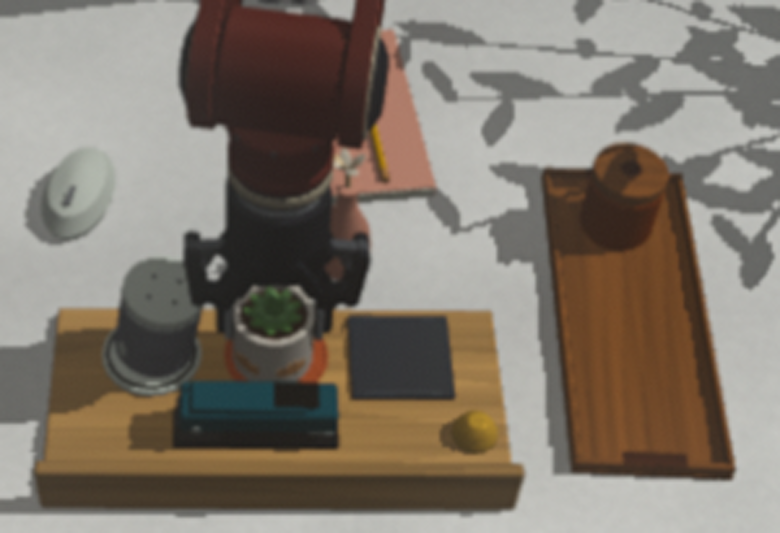

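```bash
python3 -c "
from h import *
p=ctrl.get_image('scene');crop(p,265,230,375,330,7,'a7')
p=ctrl.get_image('top');crop(p,215,130,395,265,4.4,'a8')"
```

```text
(no output)
```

View pics/a7.png

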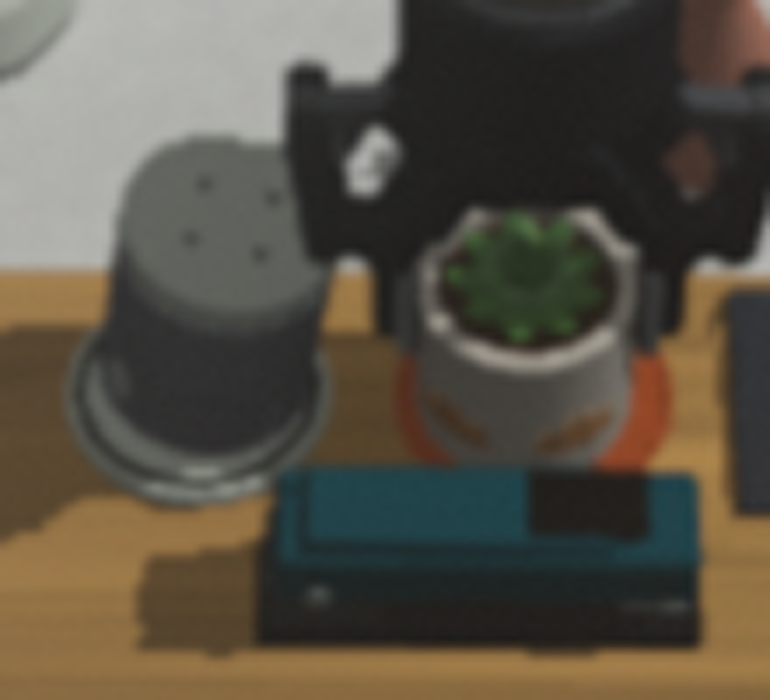

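View pics/a8.png

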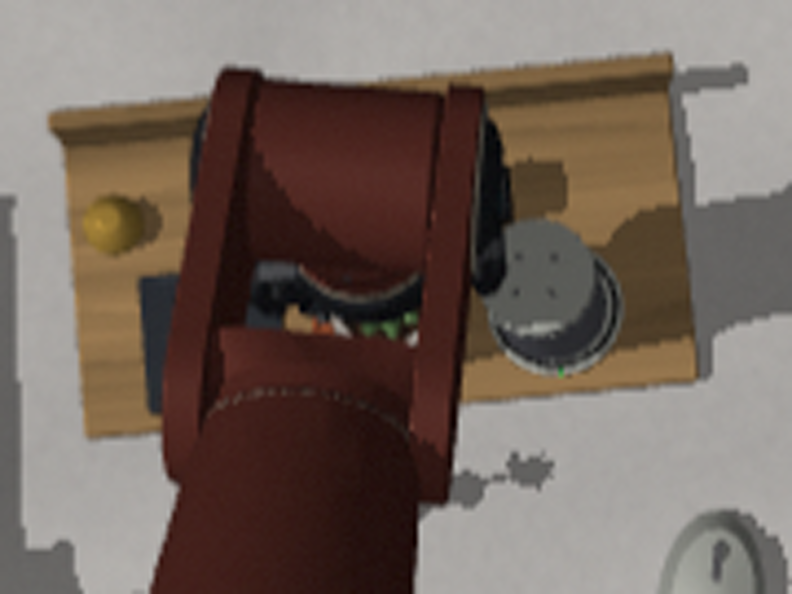

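Call:
arm_command --steps '[[[0,-0.002,0],[0,0,0],0.3],[[0,-0.004,0],[0,0,0],0.3],[[0,-0.006,0],[0,0,0],0.3]]'

```text
t: 9.7
tool_pos: [0.5645, 0.0227, 0.0544]
tool_rot: [-1.571, -0.076, 0.06]
contact_force: [0.6, -0.1, -2.4]
opening: 0.0629
```

```bash
python3 -c "
from h import *
delta((.560,.0217,.14),np.radians(94.8))
p=ctrl.get_image('scene');crop(p,265,230,375,330,7,'a9')"
```

```text
shift [-0.0037 -0.0857 -0.0008]
turn [0.12 0.15 0.6 ]
t 9.7 tcp [0.5645 0.0227 0.0544] jaw yaw deg 94.95 tilt 0.61 q [-0.09  0.08  1.9  -0.    1.15 -1.75] open 0.0629 F [ 0.6 -0.1 -2.4]
```

View pics/a9.png

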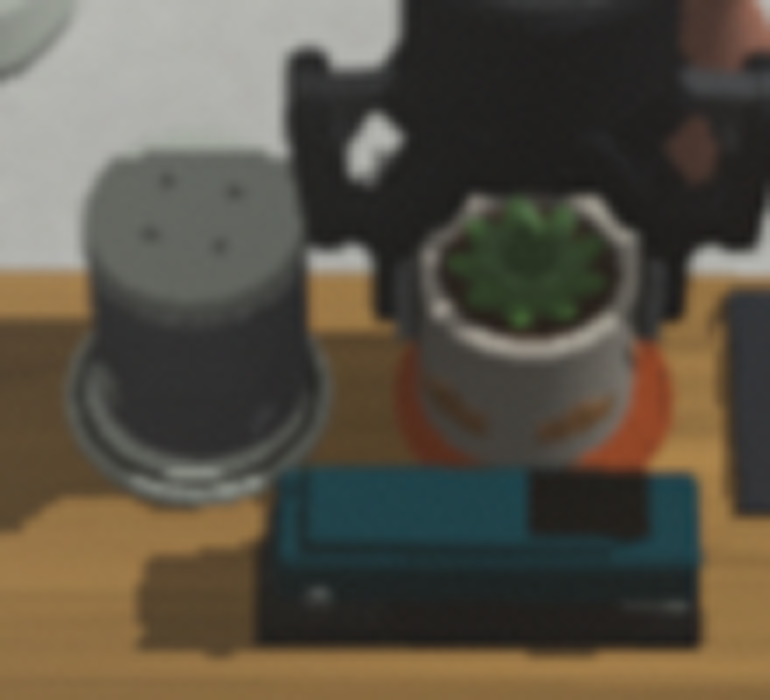

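Call:
arm_command --steps '[[[0,-0.01,0],[0,0,0],0.3],[[0,-0.03,0],[0,0,0],0.3],[[0,-0.055,0],[0,0,0.3],0.3],[[0,-0.08,0],[0,0,0.6],0.3],[[0,-0.09,0.0],[0,0,0.6],0.3]]'

```text
t: 10.25
tool_pos: [0.565, 0.0227, 0.1477]
tool_rot: [-1.572, -0.071, 0.064]
contact_force: [0.1, -0.9, -3.0]
opening: 0.0627
```

```bash
python3 -c "
from h import *
delta((.487,.3145,.145),np.radians(91.6))
p=ctrl.get_image('scene');crop(p,235,150,535,355,2.6,'b0')"
```

```text
shift [-0.0526  0.0016  0.2975]
turn [0.16 3.35 0.26]
t 10.25 tcp [0.565  0.0227 0.1477] jaw yaw deg 94.94 tilt 0.31 q [-0.09 -0.03  1.83 -0.    1.33 -1.75] open 0.0627 F [ 0.1 -0.9 -3. ]
```

View pics/b0.png

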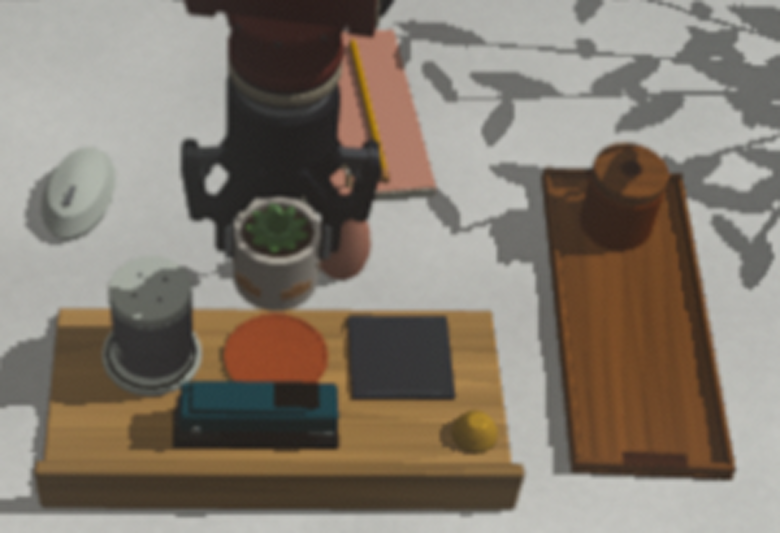

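Call:
arm_command --steps '[[[-0.002,0,0.015],[0,0,0],0.3],[[-0.008,0,0.045],[0,1,0],0.3],[[-0.014,0,0.08],[0,2,0],0.3],[[-0.021,0,0.12],[0,3,0],0.3],[[-0.028,0,0.16],[0,3.3,0],0.3]]'

```text
t: 10.8
tool_pos: [0.5217, 0.1813, 0.1457]
tool_rot: [-1.573, -0.024, 0.02]
contact_force: [0.3, -1.0, -2.8]
opening: 0.0625
```

```bash
python3 -c "
from h import *
delta((.487,.3145,.11),np.radians(91.6))"
```

```text
shift [-0.031   0.0352  0.1342]
turn [ 0.16 -0.    0.16]
t 10.8 tcp [0.5217 0.1813 0.1457] jaw yaw deg 91.6 tilt 0.22 q [ 0.2  -0.05  1.86 -0.    1.33 -1.4 ] open 0.0625 F [ 0.3 -1.  -2.8]
```

Call:
arm_command --steps '[[[-0.009,0,0.04],[0,0,0],0.3],[[-0.018,0.005,0.08],[0,0,0],0.3],[[-0.026,0.013,0.11],[0,0,0.2],0.3],[[-0.031,0.025,0.13],[0,0,0.2],0.3],[[-0.031,0.035,0.134],[0,0,0.2],0.3]]'

```text
t: 11.3
tool_pos: [0.4844, 0.3164, 0.1078]
tool_rot: [-1.574, -0.021, 0.028]
contact_force: [0.6, 0.6, -3.4]
opening: 0.0628
```

```bash
python3 -c "
from h import *
delta((.487,.3145,.044),np.radians(91.6))
p=ctrl.get_image('scene');crop(p,235,150,535,355,2.6,'b1')"
```

```text
shift [ 0.0028  0.0638 -0.0018]
turn [ 0.19  0.2  -0.24]
t 11.3 tcp [0.4844 0.3164 0.1078] jaw yaw deg 91.8 tilt 0.31 q [ 0.45  0.05  1.82 -0.    1.27 -1.15] open 0.0628 F [ 0.6  0.6 -3.4]
```

View pics/b1.png

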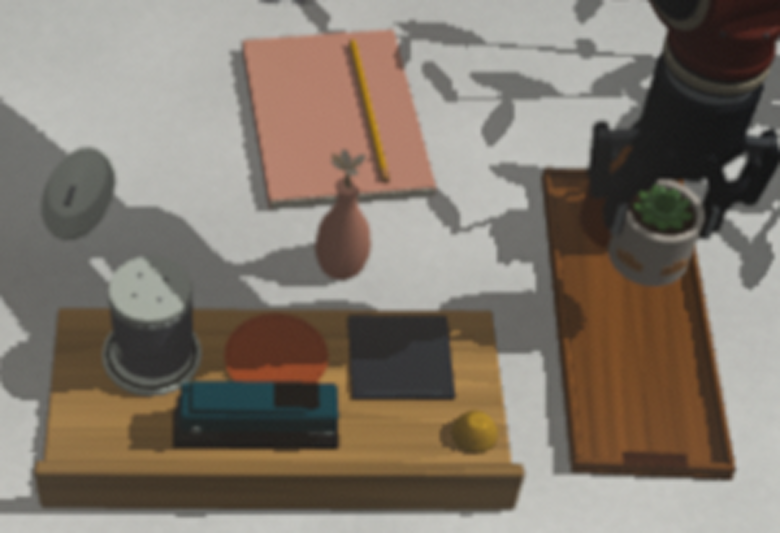

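Call:
arm_command --steps '[[[0.0028,0.015,-0.002],[0.2,0.2,-0.2],0.3],[[0.0028,0.032,-0.002],[0.2,0.2,-0.2],0.3],[[0.0028,0.05,-0.002],[0.2,0.2,-0.2],0.3],[[0.0028,0.061,-0.002],[0.2,0.2,-0.2],0.3],[[0.0028,0.062,-0.002],[0.2,0.2,-0.2],0.3]]'

```text
t: 11.85
tool_pos: [0.4848, 0.3114, 0.0413]
tool_rot: [-1.574, -0.015, 0.026]
contact_force: [-0.5, -0.1, -3.4]
opening: 0.0628
```

Call:
arm_command --steps '[[[0,0.002,0],[0,0,0],0.3],[[0,0.004,0],[0,0,0],0.3],[[0,0.005,0],[0,0,0],0.3]]'

```text
t: 12.15
tool_pos: [0.4855, 0.3115, 0.04]
tool_rot: [-1.575, -0.015, 0.026]
contact_force: [-10.3, -4.8, 16.5]
opening: 0.0624
```

Call:
arm_command --steps '[[[0,0,0],[0,0,0],0.3],[[0,0,0],[0,0,0],0.85],[[0,0,0],[0,0,0],1],[[0,0,0],[0,0,0],1],[[0,-0.012,0],[0,0,0],1]]'

```text
t: 12.65
tool_pos: [0.4843, 0.3109, 0.0505]
tool_rot: [-1.577, -0.012, 0.029]
contact_force: [-0.1, -0.0, 1.0]
opening: 0.0857
```

Call:
arm_command --steps '[[[0,-0.02,0],[0,0,0],1],[[0,-0.05,0],[0,0,0],1],[[0,-0.08,0],[0,0,0],1],[[0,-0.11,-0.02],[0,0,0],1],[[0.01,-0.125,-0.05],[0,0,0],1]]'

```text
t: 13.15
tool_pos: [0.4978, 0.2631, 0.1802]
tool_rot: [-1.574, -0.018, 0.027]
contact_force: [0.2, -1.2, -0.4]
opening: 0.0852
```

Run:
```python
from h import *
p=ctrl.get_image('scene');crop(p,235,150,535,355,2.6,'b2');save(p,'scene3')
s=p
print([b for b in ctrl.boxes_of(p,'speaker_center')][:1])
delta((.565,-.0735,.19),np.radians(94.8))
```

```text
[{'position': [270.2, 296.5], 'confidence': 0.66}]
shift [ 0.0573 -0.0083 -0.3356]
turn [ 0.24 -3.46 -0.21]
t 13.25 tcp [0.4998 0.2606 0.1805] jaw yaw deg 91.34 tilt 0.32 q [ 0.35 -0.05  1.8  -0.    1.39 -1.24] open 0.0853 F [-0.2  0.1 -0.2]
```

View pics/b2.png

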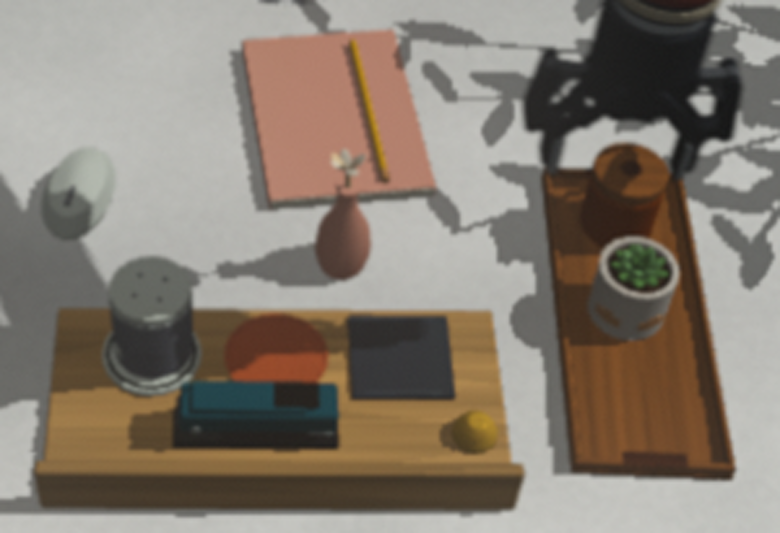

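Run:
```python
from h import *
from ov import *
t=ctrl.get_image('top');save(t,'top3');s=load('scene3')
C=np.array([.560,.024,0]);spk=(.565,-.0735);st=(.630,.015)
cv=[(circ(C,.042,.016),(0,0,255)),(circ(C-.1*uy,.040,.018),(0,0,255)),(rect(C+.1*uy,.041,.041,.017,yaw),(0,0,255)),(circ(spk,.032,.098),(0,255,0)),(circ((.388,.311),.032,.080),(0,255,0)),(circ((.481,.311),.032,.066),(0,255,0)),
(rect((.484,.3145),.155,.0625,.016,np.radians(1.6)),(255,0,0))]
draw(t,150,130,395,320,3.2,"ovt",cv);draw(s,235,200,535,355,2.6,"ovs",cv)
```

```text
(no output)
```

View pics/ovt.png

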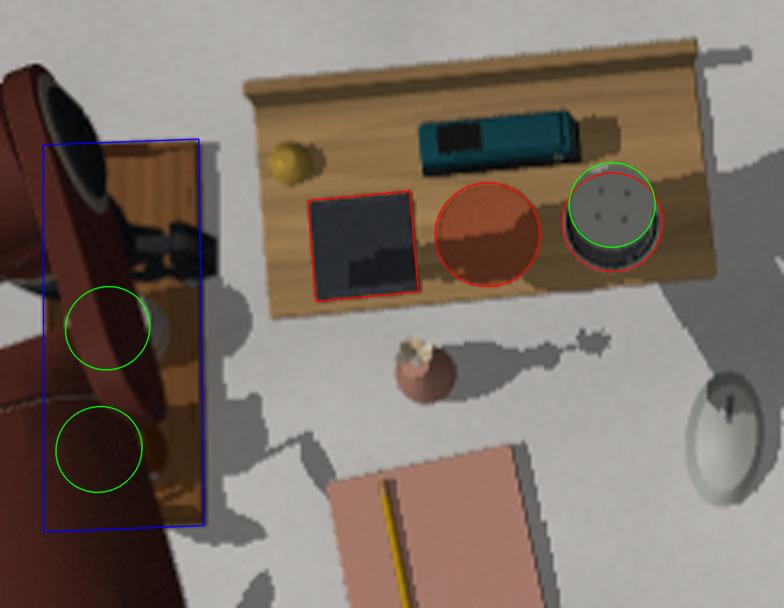

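View pics/ovs.png

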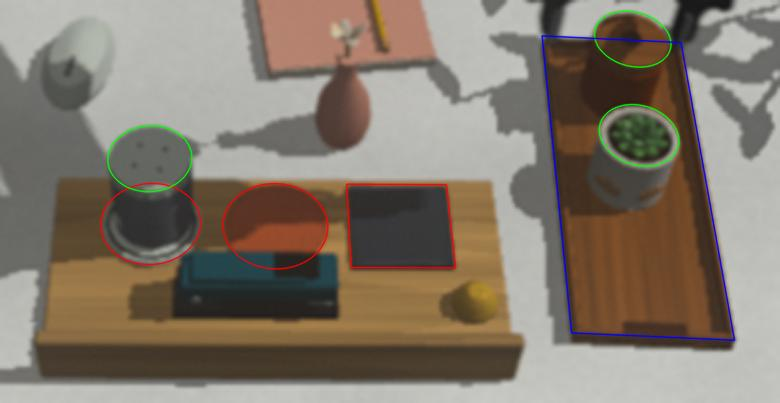

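Call:
arm_command --steps '[[[0.008,-0.005,-0.04],[0,0,0],1],[[0.016,-0.008,-0.085],[0,-1,0],1],[[0.025,-0.008,-0.13],[0,-2,0],1],[[0.032,-0.008,-0.175],[0,-3,0],1],[[0.04,-0.008,-0.22],[0,-3.4,0],1]]'

```text
t: 13.8
tool_pos: [0.5432, 0.0416, 0.1862]
tool_rot: [-1.573, -0.06, 0.073]
contact_force: [0.6, 0.7, -0.2]
opening: 0.0856
```

Run:
```python
from h import *
delta((.565,-.0735,.14),np.radians(94.8))
```

```text
shift [ 0.0124  0.0464 -0.1164]
turn [ 0.17  0.05 -0.49]
t 13.8 tcp [0.5432 0.0416 0.1862] jaw yaw deg 94.85 tilt 0.52 q [-0.06 -0.1   1.84 -0.    1.41 -1.71] open 0.0856 F [ 0.6  0.7 -0.2]
```

Call:
arm_command --steps '[[[0.004,0,-0.04],[0.2,0,-0.5],1],[[0.008,0,-0.08],[0.2,0,-0.5],1],[[0.012,0.01,-0.11],[0.2,0,-0.5],1],[[0.0124,0.03,-0.116],[0.2,0,-0.5],1],[[0.0124,0.046,-0.116],[0.2,0,-0.5],1]]'

```text
t: 14.3
tool_pos: [0.5645, -0.0734, 0.1386]
tool_rot: [-1.568, -0.064, 0.066]
contact_force: [-0.3, 1.5, -0.1]
opening: 0.0856
```

Run:
```python
from h import *
delta((.565,-.0735,.054),np.radians(94.8))
p=ctrl.get_image('scene');crop(p,235,150,535,355,2.6,'b3')
```

```text
shift [ 0.0006  0.0846 -0.0002]
turn [-0.09 -0.05 -0.09]
t 14.3 tcp [ 0.5645 -0.0734  0.1386] jaw yaw deg 94.75 tilt 0.13 q [-0.26 -0.    1.83  0.    1.32 -1.91] open 0.0856 F [-0.3  1.5 -0.1]
```

View pics/b3.png

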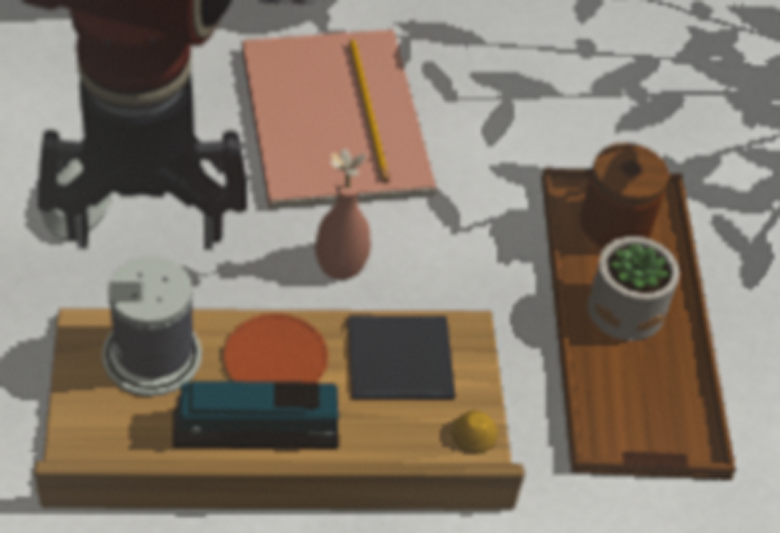

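Call:
arm_command --steps '[[[0,0.015,0],[0,0,0],1],[[0,0.035,0],[0,0,0],1],[[0,0.055,0],[0,0,0],1],[[0,0.072,0],[0,0,0],1],[[0,0.08,0],[0,0,0],1]]'

```text
t: 14.85
tool_pos: [0.5602, -0.0703, 0.0525]
tool_rot: [-1.565, -0.059, 0.076]
contact_force: [-0.6, 0.4, -0.4]
opening: 0.0852
```

Call:
arm_command --steps '[[[0,0,0],[0,0,0],0.4],[[0,0,0],[0,0,0],0.3],[[0,0,0],[0,0,0],0.3],[[0,0,0],[0,0,0],0.3],[[0,0,0],[0,0,0],0.3]]' --force 40

```text
t: 15.35
tool_pos: [0.5602, -0.0702, 0.0526]
tool_rot: [-1.565, -0.059, 0.076]
contact_force: [-0.4, -1.1, -3.6]
opening: 0.0637
```

Call:
arm_command --steps '[[[0,-0.01,0],[0,0,0],0.3],[[0,-0.03,0],[0,0,0],0.3],[[0,-0.055,0],[0,0,0],0.3],[[0,-0.08,0],[0,0,0],0.3],[[0,-0.1,0],[0,0,0],0.3]]'

```text
t: 15.85
tool_pos: [0.5618, -0.0708, 0.1551]
tool_rot: [-1.566, -0.061, 0.074]
contact_force: [0.1, 0.8, -3.5]
opening: 0.0631
```

Run:
```python
from h import *
delta((.580,.317,.16),np.radians(91.6))
p=ctrl.get_image('scene');crop(p,235,150,535,355,2.6,'b4')
```

```text
shift [ 0.0512 -0.0036  0.3848]
turn [-0.24  3.3  -0.48]
t 15.85 tcp [ 0.5618 -0.0708  0.1551] jaw yaw deg 94.9 tilt 0.54 q [-0.26 -0.02  1.82  0.    1.35 -1.91] open 0.0631 F [ 0.1  0.8 -3.5]
```

View pics/b4.png

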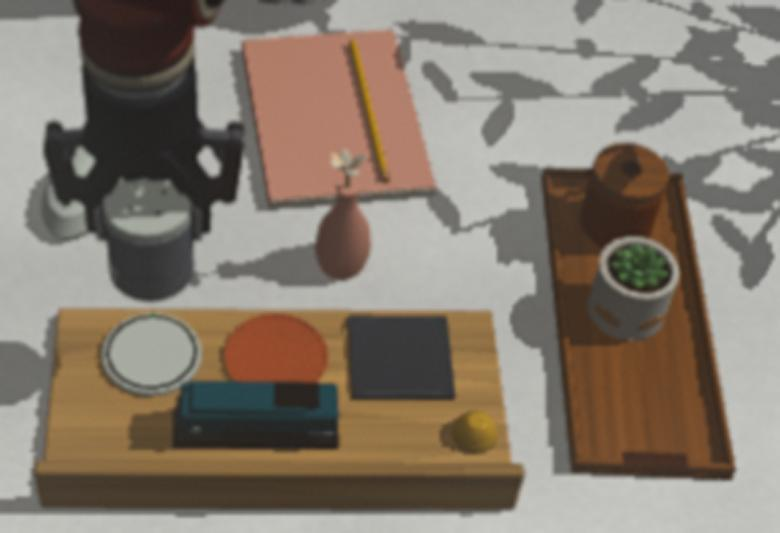

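Call:
arm_command --steps '[[[0.002,0,0.015],[0,0,0],0.3],[[0.006,0,0.045],[0,1,0],0.3],[[0.01,0,0.085],[0,2,0],0.3],[[0.015,0,0.125],[0,3,-0.4],0.3],[[0.021,0,0.165],[0,3.3,-0.4],0.3]]'

```text
t: 16.4
tool_pos: [0.5696, 0.0971, 0.1583]
tool_rot: [-1.568, -0.024, 0.019]
contact_force: [0.5, 0.2, -3.1]
opening: 0.063
```

Call:
arm_command --steps '[[[0.003,0,0.04],[0,0,0],0.3],[[0.006,0,0.08],[0,0,0],0.3],[[0.009,0,0.12],[0,0,0],0.3],[[0.012,0,0.155],[0,0,0],0.3],[[0.014,0,0.18],[0,0,0],0.3]]'

```text
t: 16.9
tool_pos: [0.5772, 0.2805, 0.1576]
tool_rot: [-1.567, -0.024, 0.023]
contact_force: [0.3, 0.0, -2.0]
opening: 0.0632
```

Run:
```python
from h import *
delta((.577,.317,.1),np.radians(91.6))
```

```text
shift [0.0008 0.0577 0.0363]
turn [-0.19  0.08  0.04]
t 16.9 tcp [0.5772 0.2805 0.1576] jaw yaw deg 91.68 tilt 0.19 q [ 0.34  0.14  1.64  0.    1.36 -1.27] open 0.0632 F [ 0.3  0.  -2. ]
```

Call:
arm_command --steps '[[[0,0.005,0.02],[0,0,0],0.3],[[0,0.02,0.032],[0,0,0],0.3],[[0,0.04,0.036],[0,0,0],0.3],[[0,0.057,0.036],[0,0,0],0.3],[[0,0.057,0.036],[0,0,0],0.3]]'

```text
t: 17.4
tool_pos: [0.5731, 0.3151, 0.0953]
tool_rot: [-1.571, -0.017, 0.029]
contact_force: [0.1, 0.1, -3.4]
opening: 0.0632
```

Run:
```python
from h import *
delta((.577,.316,.0426),np.radians(91.6))
p=ctrl.get_image('scene');crop(p,235,150,535,355,2.6,'b4')
```

```text
shift [0.0044 0.0527 0.0007]
turn [ 0.01  0.07 -0.44]
t 17.4 tcp [0.5731 0.3151 0.0953] jaw yaw deg 91.67 tilt 0.44 q [ 0.39  0.24  1.64  0.    1.27 -1.21] open 0.0632 F [ 0.1  0.1 -3.4]
```

View pics/b4.png

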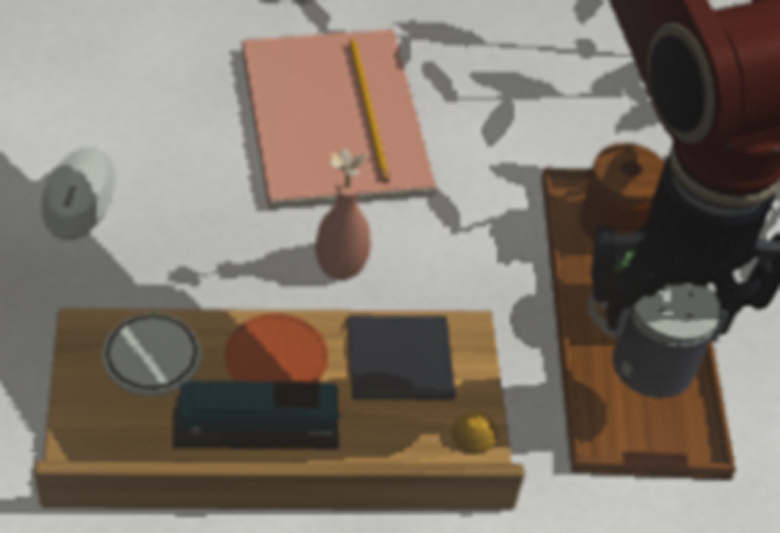

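Call:
arm_command --steps '[[[0.004,0.012,0],[0,0,-0.4],0.3],[[0.004,0.028,0],[0,0,-0.4],0.3],[[0.004,0.044,0],[0,0,-0.4],0.3],[[0.004,0.051,0],[0,0,-0.4],0.3],[[0.004,0.052,0],[0,0,-0.4],0.3]]'

```text
t: 17.95
tool_pos: [0.5768, 0.315, 0.043]
tool_rot: [-1.571, -0.022, 0.023]
contact_force: [0.1, -0.2, -3.5]
opening: 0.0637
```

Call:
arm_command --steps '[[[0,0.001,0],[0,0,0],0.3],[[0,0.002,0],[0,0,0],0.3]]'

```text
t: 18.15
tool_pos: [0.5771, 0.3151, 0.0414]
tool_rot: [-1.571, -0.022, 0.023]
contact_force: [-0.3, -0.3, -3.4]
opening: 0.0629
```

Call:
arm_command --steps '[[[0,0.001,0],[0,0,0],0.3],[[0,0.002,0],[0,0,0],0.3],[[0,0.002,0],[0,0,0],0.3]]'

```text
t: 18.45
tool_pos: [0.5777, 0.3154, 0.0406]
tool_rot: [-1.57, -0.023, 0.022]
contact_force: [0.4, -1.8, 1.4]
opening: 0.0632
```

Contact. Release and retreat upward.

Call:
arm_command --steps '[[[0,0,0],[0,0,0],0.85],[[0,0,0],[0,0,0],1],[[0,0,0],[0,0,0],1],[[0,-0.01,0],[0,0,0],1],[[0,-0.03,0],[0,0,0],1]]'

```text
t: 18.95
tool_pos: [0.5763, 0.3147, 0.0693]
tool_rot: [-1.572, -0.02, 0.025]
contact_force: [-0.5, 0.5, 0.1]
opening: 0.0853
```

Call:
arm_command --steps '[[[0,-0.03,0],[0,0,0],1],[[0,-0.06,0],[0,0,0],1],[[0,-0.09,0],[0,0,0],1],[[0,-0.11,-0.03],[0,0,0],1],[[0.01,-0.12,-0.07],[0,0,0],1]]'

```text
t: 19.45
tool_pos: [0.5893, 0.2464, 0.1935]
tool_rot: [-1.57, -0.027, 0.024]
contact_force: [1.4, 0.2, -0.2]
opening: 0.0853
```

Run:
```python
from h import *
from ov import *
t=ctrl.get_image('top');s=ctrl.get_image('scene');save(t,'top4');save(s,'scene4')
C=np.array([.560,.0235,0]);st=(.630,.015)
cv=[(circ(C,.042,.016),(0,0,255)),(circ(C-.1*uy,.040,.018),(0,0,255)),(rect(C+.1*uy,.041,.041,.017,yaw),(0,0,255)),(circ((.581,.315),.032,.086),(0,255,0)),(circ((.388,.311),.032,.080),(0,255,0)),(circ((.481,.311),.032,.066),(0,255,0)),
(rect((.484,.3145),.155,.0625,.016,np.radians(1.6)),(255,0,0)),(rect(st,.064,.018,.012,yaw+np.pi/2),(255,0,255))]
draw(t,150,130,395,320,3.2,"ovt",cv);draw(s,235,200,535,355,2.6,"ovs",cv)
delta((.630,.015,.15),np.radians(4.8))
```

```text
shift [ 0.0331  0.0436 -0.228 ]
turn [-0.09 86.62  0.19]
t 19.55 tcp [0.5911 0.2422 0.1932] jaw yaw deg 91.42 tilt 0.19 q [ 0.27  0.11  1.62 -0.    1.41 -1.32] open 0.0857 F [0.3 0.5 0.4]
```

View pics/ovt.png

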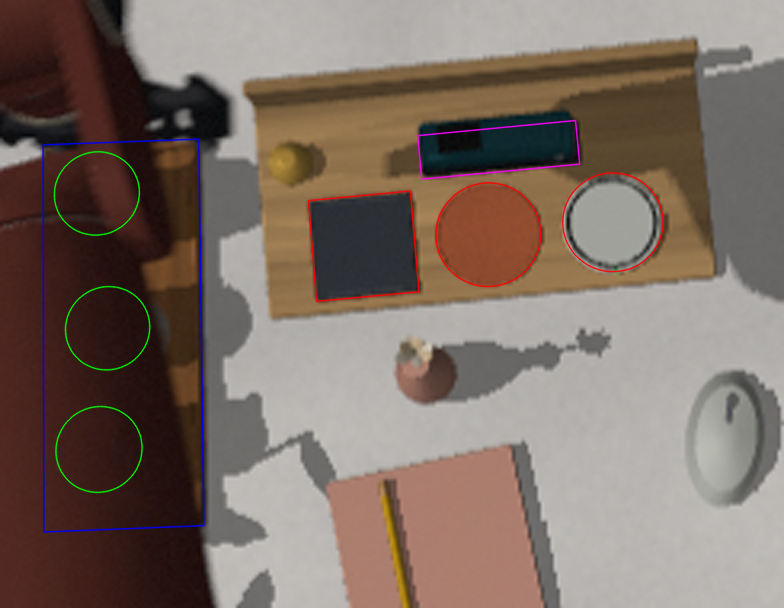

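View pics/ovs.png

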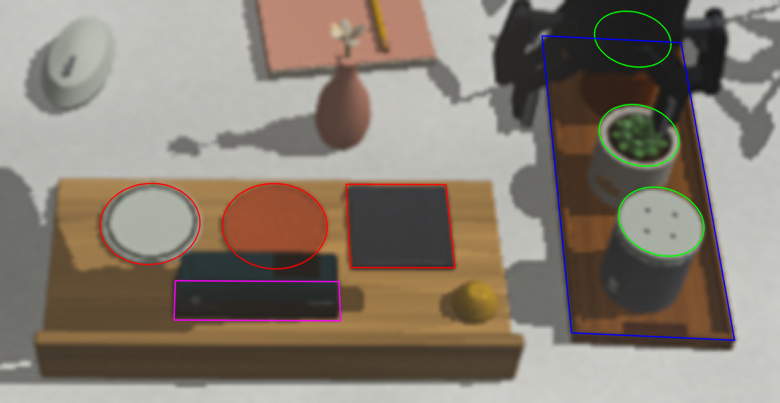

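Call:
arm_command --steps '[[[0.004,0,-0.025],[0,8,0],0.65],[[0.008,0,-0.05],[0,16,0],0.65],[[0.012,0,-0.075],[0,24,0],0.65],[[0.016,0,-0.1],[0,32,0],0.65],[[0.02,0,-0.125],[0,40,0],0.65]]'

```text
t: 20.05
tool_pos: [0.6142, 0.1172, 0.1937]
tool_rot: [-1.504, 0.529, -0.534]
contact_force: [-0.3, -0.2, -0.4]
opening: 0.0555
```

Run:
```python
from h import *
delta((.630,.015,.15),np.radians(4.8))
```

```text
shift [ 0.0764  0.0438 -0.0697]
turn [-0.16 46.31  0.13]
t 20.05 tcp [0.6142 0.1172 0.1937] jaw yaw deg 51.11 tilt 0.2 q [ 0.07  0.08  1.65 -0.    1.41 -0.82] open 0.0555 F [-0.3 -0.2 -0.4]
```

Call:
arm_command --steps '[[[0.016,0.005,-0.014],[0,8,0],0.65],[[0.032,0.01,-0.03],[0,16,0],0.65],[[0.048,0.02,-0.045],[0,24,0],0.65],[[0.064,0.03,-0.06],[0,32,0],0.65],[[0.076,0.043,-0.07],[0,40,0],0.65]]'

```text
t: 20.55
tool_pos: [0.6299, 0.0141, 0.1513]
tool_rot: [-1.29, 1.066, -1.073]
contact_force: [-0.0, -0.1, -0.5]
opening: 0.0555
```

Run:
```python
from h import *
delta((.630,.015,.095),np.radians(4.8))
```

```text
shift [-0.001   0.0563 -0.    ]
turn [-0.25  5.94  0.08]
t 20.55 tcp [0.6299 0.0141 0.1513] jaw yaw deg 10.74 tilt 0.27 q [-0.1   0.12  1.68 -0.    1.34 -0.28] open 0.0555 F [-0.  -0.1 -0.5]
```

Call:
arm_command --steps '[[[-0.001,0.01,0],[0,3,0],0.65],[[-0.001,0.03,0],[0,6,0],0.65],[[-0.001,0.05,0],[0,6,0],0.65],[[-0.001,0.056,0],[0,6,0],0.65]]'

```text
t: 20.95
tool_pos: [0.6283, 0.0155, 0.0927]
tool_rot: [-1.247, 1.148, -1.148]
contact_force: [-0.3, 0.1, -0.9]
opening: 0.0555
```

Run:
```python
from h import *
delta((.630,.015,.027),np.radians(4.8))
p=ctrl.get_image('scene');crop(p,235,180,475,355,3.2,'b5')
p=ctrl.get_image('top');crop(p,215,120,395,255,4.4,'b6')
```

```text
shift [0.0006 0.0657 0.0017]
turn [-0.   -0.06  0.  ]
t 20.95 tcp [0.6283 0.0155 0.0927] jaw yaw deg 4.74 tilt 0.01 q [-0.09  0.18  1.72 -0.    1.25 -0.18] open 0.0555 F [-0.3  0.1 -0.9]
```

View pics/b5.png

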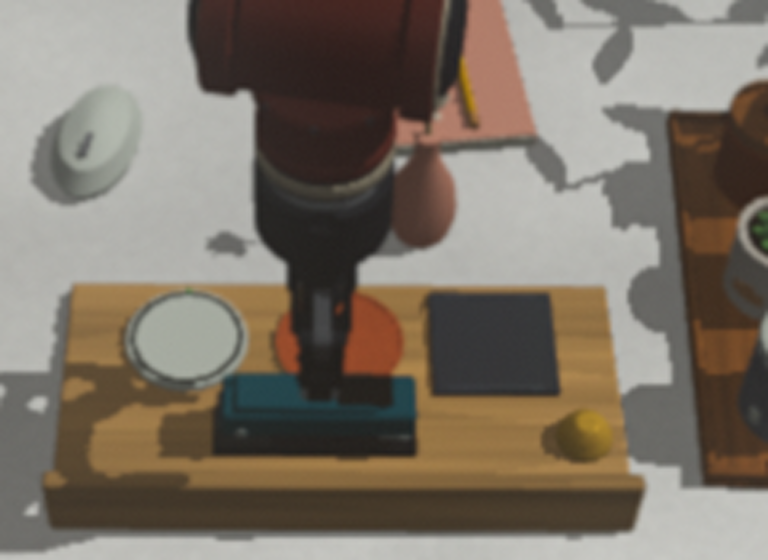

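View pics/b6.png

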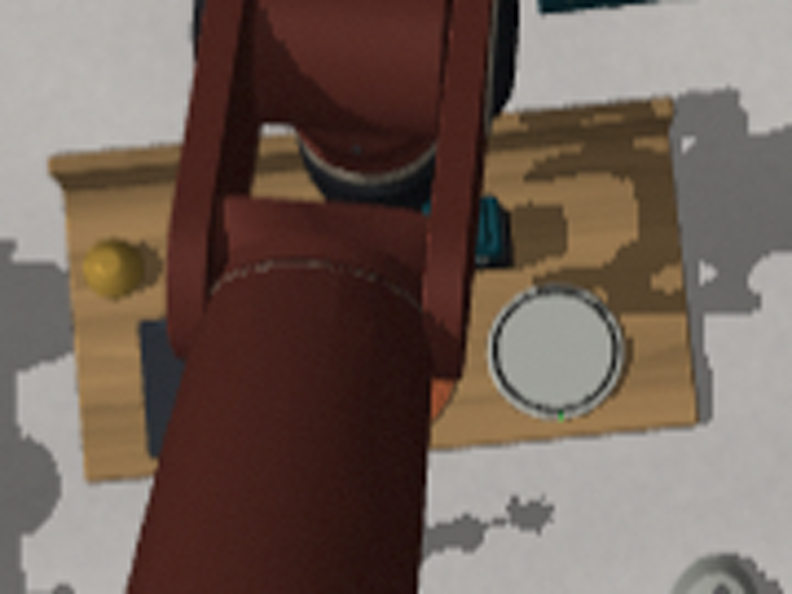

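Call:
arm_command --steps '[[[0.0006,0.01,0.001],[0,0,0],0.65],[[0.0006,0.026,0.001],[0,0,0],0.65],[[0.0006,0.042,0.001],[0,0,0],0.65],[[0.0006,0.057,0.001],[0,0,0],0.65],[[0.0006,0.063,0.001],[0,0,0],0.65]]'

```text
t: 21.55
tool_pos: [0.6284, 0.015, 0.0279]
tool_rot: [-1.249, 1.15, -1.147]
contact_force: [0.4, 0.0, -0.3]
opening: 0.0555
```

Call:
arm_command --steps '[[[0,0,0],[0,0,0],0.4],[[0,0,0],[0,0,0],0.2],[[0,0,0],[0,0,0],0.1],[[0,0,0],[0,0,0],0.1],[[0,0,0],[0,0,0],0.1]]' --force 50

```text
t: 22.05
tool_pos: [0.6283, 0.015, 0.028]
tool_rot: [-1.249, 1.15, -1.147]
contact_force: [0.3, -0.3, -3.3]
opening: 0.0331
```

Run:
```python
from h import *
delta((.630,.015,.14),np.radians(4.8))
p=ctrl.get_image('scene');crop(p,235,180,475,355,3.2,'b7')
```

```text
shift [ 1.00e-04 -1.12e-01  1.40e-03]
turn [ 0.14 -0.05 -0.02]
t 22.05 tcp [0.6283 0.015  0.028 ] jaw yaw deg 4.75 tilt 0.14 q [-0.09  0.26  1.74 -0.    1.14 -0.18] open 0.0331 F [ 0.3 -0.3 -3.3]
```

View pics/b7.png

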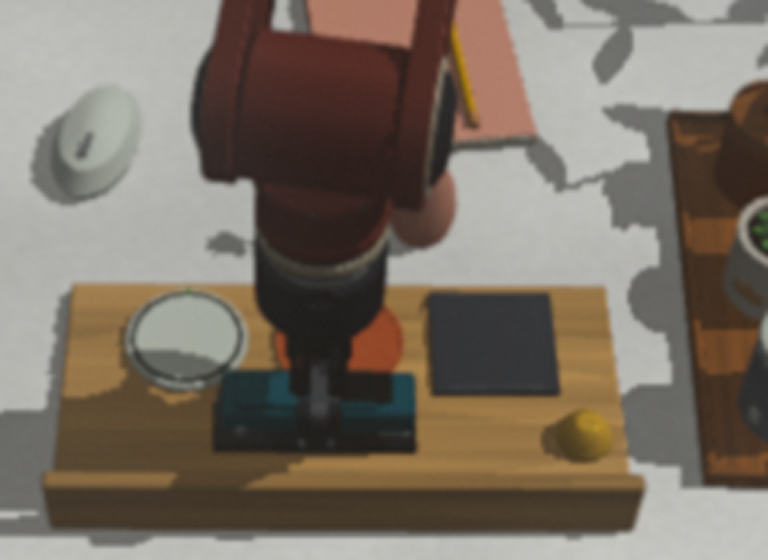

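Call:
arm_command --steps '[[[0,-0.01,0],[0,0,0],0.1],[[0,-0.03,0],[0,0,0],0.1],[[0,-0.055,0],[0,0,0],0.1],[[0,-0.08,0],[0,0,0],0.1],[[0,-0.1,0],[0,0,0],0.1]]'

```text
t: 22.6
tool_pos: [0.6292, 0.015, 0.1307]
tool_rot: [-1.247, 1.148, -1.148]
contact_force: [0.5, 0.0, -3.3]
opening: 0.033
```

Run:
```python
from h import *
delta((.524,-.3068,.13),np.radians(-72.8))
```

```text
shift [ 0.312   0.0007 -0.1315]
turn [-1.000e-02  7.755e+01  1.000e-02]
t 22.6 tcp [0.6292 0.015  0.1307] jaw yaw deg 4.75 tilt 0.01 q [-0.09  0.14  1.69 -0.    1.31 -0.18] open 0.033 F [ 0.5  0.  -3.3]
```

Call:
arm_command --steps '[[[0.015,0,-0.006],[0,3,0],0.1],[[0.042,0,-0.018],[0,10,0],0.1],[[0.075,0,-0.032],[0,17,0],0.1],[[0.11,0,-0.046],[0,24,0],0.1],[[0.145,0,-0.061],[0,31,0],0.1]]'

```text
t: 23.1
tool_pos: [0.579, -0.1363, 0.1301]
tool_rot: [-0.954, 1.543, -1.543]
contact_force: [0.7, -0.2, -3.5]
opening: 0.0332
```

Run:
```python
from h import *
delta((.524,-.3068,.13),np.radians(-72.8))
```

```text
shift [0.1771 0.0002 0.0272]
turn [3.000e-02 4.618e+01 6.000e-02]
t 23.1 tcp [ 0.579  -0.1363  0.1301] jaw yaw deg -26.62 tilt 0.06 q [-0.36  0.07  1.77 -0.    1.3   0.11] open 0.0332 F [ 0.7 -0.2 -3.5]
```

Call:
arm_command --steps '[[[0.035,0,0.005],[0,8,0],0.1],[[0.07,0,0.011],[0,16,0],0.1],[[0.105,0,0.016],[0,24,0],0.1],[[0.14,0,0.021],[0,32,0],0.1],[[0.165,0,0.025],[0,40,0],0.1]]'

```text
t: 23.6
tool_pos: [0.5255, -0.2974, 0.1296]
tool_rot: [-0.407, 2.003, -2.003]
contact_force: [0.6, -0.2, -4.3]
opening: 0.0331
```

Run:
```python
from h import *
delta((.524,-.3068,.07),np.radians(-72.8))
```

```text
shift [0.0048 0.0596 0.0081]
turn [0.02 5.66 0.13]
t 23.6 tcp [ 0.5255 -0.2974  0.1296] jaw yaw deg -67.14 tilt 0.14 q [-0.64  0.09  1.75 -0.    1.3   0.53] open 0.0331 F [ 0.6 -0.2 -4.3]
```

Call:
arm_command --steps '[[[0.004,0.005,0.006],[0,4,0],0.1],[[0.0048,0.02,0.008],[0,5.7,0],0.1],[[0.0048,0.04,0.008],[0,5.7,0],0.1],[[0.0048,0.058,0.008],[0,5.7,0],0.1],[[0.0048,0.06,0.008],[0,5.7,0],0.1]]'

```text
t: 24.1
tool_pos: [0.5212, -0.3044, 0.0649]
tool_rot: [-0.32, 2.07, -2.058]
contact_force: [-0.6, 0.9, -3.7]
opening: 0.0336
```

Run:
```python
from h import *
from ov import *
delta((.524,-.3068,.022),np.radians(-72.8))
p=ctrl.get_image('scene');draw(p,130,150,270,330,3.3,'b8',[(rect((.524,-.3068),.095,.055,.005,np.radians(17.2)),(0,0,255))])
p=ctrl.get_image('top');crop(p,360,120,520,280,3.7,'b9')
```

```text
shift [-0.0022  0.0428  0.0034]
turn [ 0.39 -0.03  0.4 ]
t 24.1 tcp [ 0.5212 -0.3044  0.0649] jaw yaw deg -72.83 tilt 0.56 q [-0.65  0.17  1.78 -0.    1.2   0.62] open 0.0336 F [-0.6  0.9 -3.7]
```

View pics/b8.png

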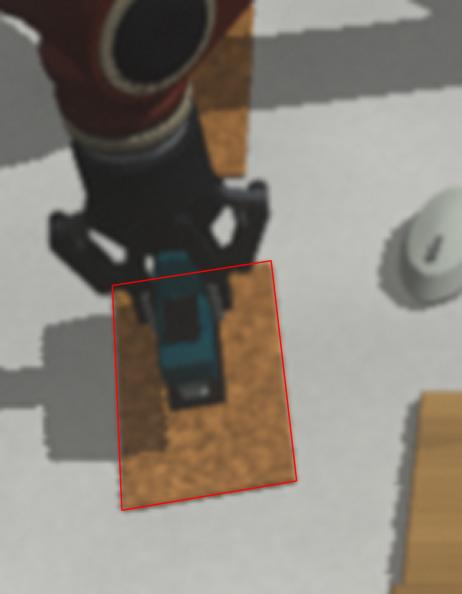

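View pics/b9.png

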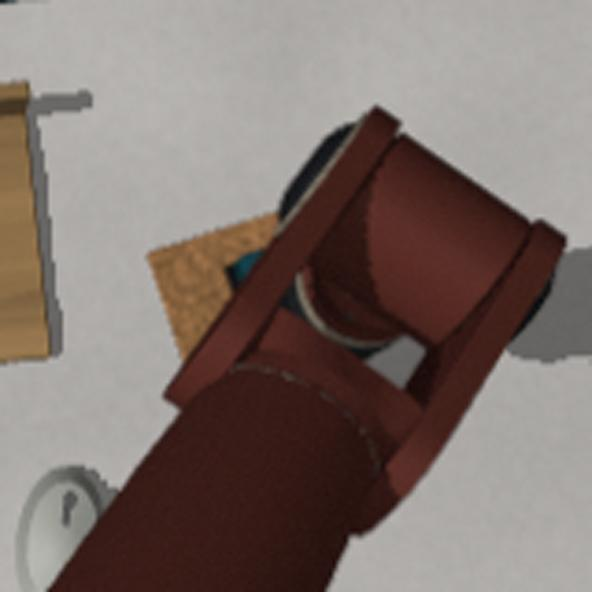

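Call:
arm_command --steps '[[[-0.002,0.01,0.003],[0.4,0,0.4],0.1],[[-0.002,0.022,0.003],[0.4,0,0.4],0.1],[[-0.002,0.033,0.003],[0.4,0,0.4],0.1],[[-0.002,0.039,0.003],[0.4,0,0.4],0.1],[[-0.002,0.04,0.003],[0.4,0,0.4],0.1]]'

```text
t: 24.7
tool_pos: [0.5248, -0.3072, 0.0263]
tool_rot: [-0.309, 2.057, -2.061]
contact_force: [-1.0, 0.1, -3.5]
opening: 0.0335
```

Call:
arm_command --steps '[[[0,0.001,0],[0,0,0],0.1],[[0,0.002,0],[0,0,0],0.1],[[0,0.003,0],[0,0,0],0.1]]'

```text
t: 25.0
tool_pos: [0.5251, -0.3075, 0.0237]
tool_rot: [-0.309, 2.057, -2.062]
contact_force: [-0.0, -0.1, -2.2]
opening: 0.0332
```

Call:
arm_command --steps '[[[0,0.001,0],[0,0,0],0.1],[[0,0.002,0],[0,0,0],0.1],[[0,0.002,0],[0,0,0],0.1]]'

```text
t: 25.3
tool_pos: [0.5251, -0.3075, 0.0217]
tool_rot: [-0.309, 2.057, -2.062]
contact_force: [0.5, -0.4, -2.0]
opening: 0.0329
```

Call:
arm_command --steps '[[[0,0.001,0],[0,0,0],0.1],[[0,0.002,0],[0,0,0],0.1],[[0,0.002,0],[0,0,0],0.1]]'

```text
t: 25.6
tool_pos: [0.5253, -0.3076, 0.02]
tool_rot: [-0.309, 2.056, -2.062]
contact_force: [-1.2, -0.2, -1.2]
opening: 0.0333
```

Call:
arm_command --steps '[[[0,0.001,0],[0,0,0],0.1],[[0,0.002,0],[0,0,0],0.1],[[0,0.002,0],[0,0,0],0.1]]'

```text
t: 25.9
tool_pos: [0.5254, -0.3077, 0.02]
tool_rot: [-0.31, 2.057, -2.061]
contact_force: [-5.8, 2.7, 10.0]
opening: 0.0332
```

Call:
arm_command --steps '[[[0,-0.001,0],[0,0,0],0.45],[[0,-0.001,0],[0,0,0],0.7],[[0,-0.001,0],[0,0,0],0.7],[[0,-0.012,0],[0,0,0],0.7],[[0,-0.03,0],[0,0,0],0.7]]'

```text
t: 26.4
tool_pos: [0.5243, -0.3069, 0.0491]
tool_rot: [-0.312, 2.061, -2.06]
contact_force: [-0.5, -0.1, -0.3]
opening: 0.0597
```

Call:
arm_command --steps '[[[0,-0.03,0],[0,0,0],0.7],[[0,-0.06,0],[0,0,0],0.7],[[0,-0.1,0],[0,0,0],0.8],[[0,-0.14,0],[0,0,0],1],[[-0.04,-0.155,0],[0,-4,0],1]]'

```text
t: 26.9
tool_pos: [0.5627, -0.2977, 0.211]
tool_rot: [-0.371, 2.012, -2.026]
contact_force: [0.1, -0.2, 0.9]
opening: 0.0852
```

Run:
```python
from h import *
from ov import *
delta((.483,.311,.15),np.radians(91.6))
m=[(rect((.524,-.3068),.095,.055,.005,np.radians(17.2)),(0,0,255)),(rect((.524,-.3068),.064,.018,.005,np.radians(17.2)),(255,0,255))]
p=ctrl.get_image('scene');draw(p,130,150,270,330,3.3,'b8',m)
p=ctrl.get_image('top');draw(p,360,120,520,280,3.7,'b9',m)
```

```text
shift [-0.1442  0.0571 -0.5971]
turn [-0.38 19.46 -0.24]
t 26.9 tcp [ 0.5627 -0.2977  0.211 ] jaw yaw deg -68.94 tilt 0.44 q [-0.6   0.09  1.61 -0.    1.44  0.6 ] open 0.0852 F [ 0.1 -0.2  0.9]
```

View pics/b8.png

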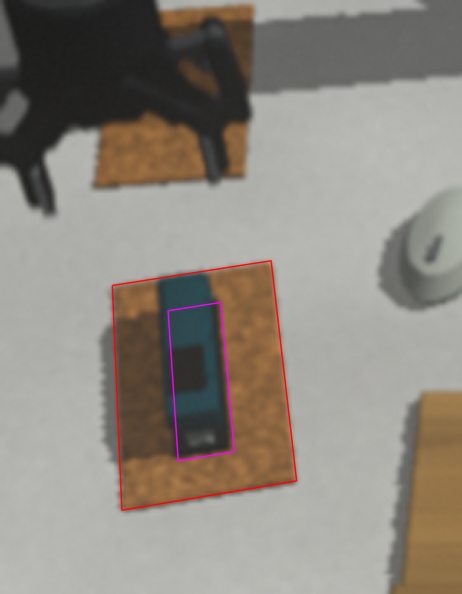

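View pics/b9.png

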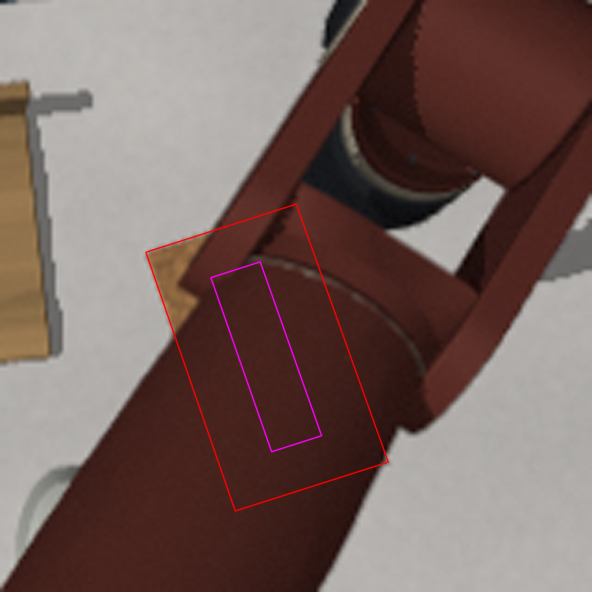

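Call:
arm_command --steps '[[[-0.011,0,-0.045],[0,2,0],1],[[-0.022,0,-0.092],[0,4,0],1],[[-0.034,0,-0.14],[0,8,0],1],[[-0.045,0,-0.187],[0,12,0],1],[[-0.057,0,-0.235],[0,16,0],1]]'

```text
t: 27.5
tool_pos: [0.5331, -0.0542, 0.208]
tool_rot: [-0.09, 2.168, -2.177]
contact_force: [0.4, -0.3, -0.2]
opening: 0.0855
```

Run:
```python
from h import *
delta((.484,.311,.15),np.radians(91.6))
```

```text
shift [ 0.0167  0.0561 -0.3684]
turn [-0.26  3.52 -0.39]
t 27.5 tcp [ 0.5331 -0.0542  0.208 ] jaw yaw deg -84.88 tilt 0.46 q [-0.24 -0.15  1.85 -0.    1.44  1.24] open 0.0855 F [ 0.4 -0.3 -0.2]
```

Call:
arm_command --steps '[[[0.002,0,-0.045],[0,1,0],1],[[0.004,0,-0.09],[0,2,0],1],[[0.006,0,-0.135],[0,3,0],1],[[0.008,0,-0.18],[0,3.5,0],1],[[0.01,0,-0.225],[-0.3,3.5,-0.4],1]]'

```text
t: 28.0
tool_pos: [0.5018, 0.1705, 0.2064]
tool_rot: [-0.032, 2.208, -2.207]
contact_force: [1.0, 0.8, 0.5]
opening: 0.0852
```

Run:
```python
from h import *
delta((.484,.311,.15),np.radians(91.6))
p=ctrl.get_image('scene');crop(p,235,150,535,355,2.6,'c1');save(p,'scene5')
p=ctrl.get_image('top');crop(p,130,140,530,330,2,'c2');save(p,'top5')
```

```text
shift [ 0.0138  0.0565 -0.1409]
turn [ 0.03 -0.    0.06]
t 28.0 tcp [0.5018 0.1705 0.2064] jaw yaw deg -88.4 tilt 0.07 q [ 0.19 -0.16  1.86  0.    1.44  1.73] open 0.0852 F [1.  0.8 0.5]
```

View pics/c1.png

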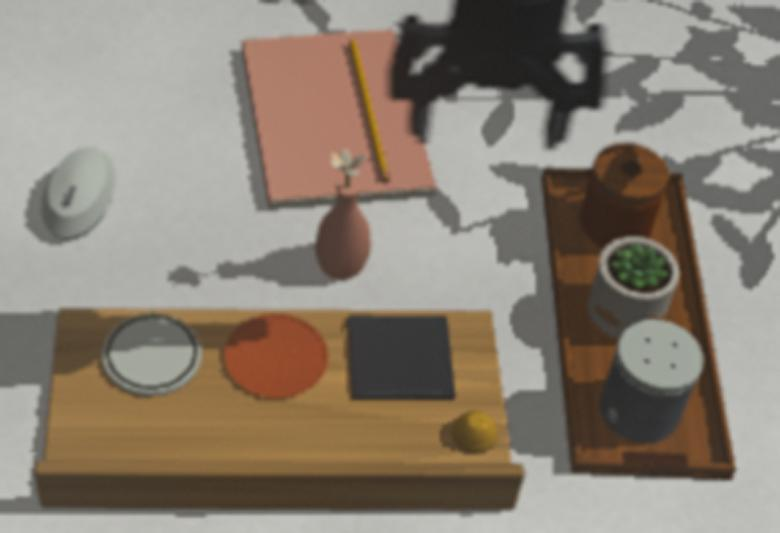

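View pics/c2.png

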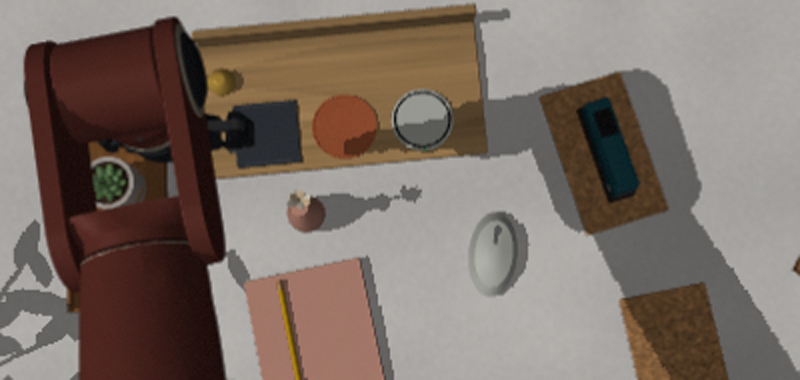

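Run:
```python
from h import *
from ov import *
m=[(rect((.524,-.3068),.095,.055,.005,np.radians(17.2)),(0,0,255)),(rect((.524,-.3068),.064,.018,.005,np.radians(17.2)),(255,0,255))]
draw(load('top5'),390,160,480,270,6,'c3',m);
```

```text
(no output)
```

View pics/c3.png

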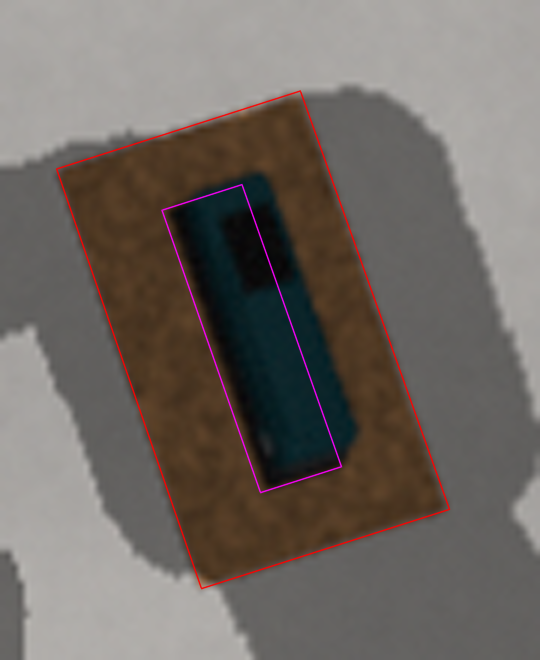

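Call:
arm_command --steps '[[[0.004,0,-0.04],[0,0,0],1],[[0.008,0.005,-0.08],[0,0,0],1],[[0.012,0.02,-0.115],[0,0,0],1],[[0.0138,0.04,-0.138],[0,0,0],1],[[0.0138,0.056,-0.141],[0,0,0],1]]'

```text
t: 28.6
tool_pos: [0.4818, 0.3144, 0.1491]
tool_rot: [-0.043, 2.206, -2.203]
contact_force: [0.5, -0.8, -0.3]
opening: 0.0853
```

Run:
```python
from h import *
delta((.4845,.311,.042),np.radians(91.6))
p=ctrl.get_image('scene');crop(p,435,170,535,345,3.4,'c1')
```

```text
shift [-0.0029  0.1071  0.0037]
turn [0.08 0.47 0.17]
t 28.6 tcp [0.4818 0.3144 0.1491] jaw yaw deg -87.93 tilt 0.18 q [0.45 0.   1.81 0.   1.34 1.98] open 0.0853 F [ 0.5 -0.8 -0.3]
```

View pics/c1.png

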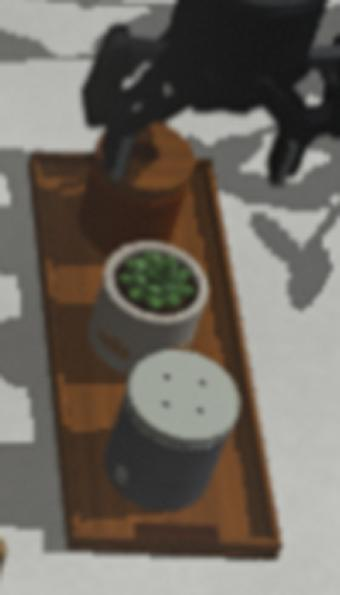

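Call:
arm_command --steps '[[[0,0.015,0.003],[0,0.5,0.2],1],[[0,0.04,0.0035],[0,0.5,0.2],1],[[0,0.065,0.0035],[0,0.5,0.2],1],[[0,0.09,0.0035],[0,0.5,0.2],1],[[0,0.103,0.0035],[0,0.5,0.2],1]]'

```text
t: 29.15
tool_pos: [0.4787, 0.3067, 0.0403]
tool_rot: [-0.036, 2.209, -2.217]
contact_force: [0.6, -0.9, -0.0]
opening: 0.0856
```

Call:
arm_command --steps '[[[0,0.001,0],[0,0,0],0.4],[[0,0.001,0],[0,0,0],0.3],[[0,0.001,0],[0,0,0],0.3],[[0,0.001,0],[0,0,0],0.3],[[0,0.001,0],[0,0,0],0.3]]' --force 40

```text
t: 29.65
tool_pos: [0.4789, 0.3066, 0.0397]
tool_rot: [-0.035, 2.208, -2.216]
contact_force: [0.4, 0.2, -2.2]
opening: 0.0625
```

Call:
arm_command --steps '[[[0,-0.01,0],[0,0,0],0.3],[[0,-0.03,0],[0,0,0],0.3],[[0,-0.055,0],[0,0,0],0.3],[[0,-0.08,0],[0,0,0],0.3],[[0,-0.11,0],[0,0,0],0.3]]'

```text
t: 30.15
tool_pos: [0.479, 0.3068, 0.1506]
tool_rot: [-0.037, 2.208, -2.218]
contact_force: [1.2, -0.5, -4.1]
opening: 0.0626
```

Run:
```python
from h import *
delta((.560,.0235,.15),np.radians(94.8))
p=ctrl.get_image('scene');crop(p,435,170,535,345,3.4,'c1')
```

```text
shift [-0.074   0.0012  0.2852]
turn [-0.23 -3.37  0.48]
t 30.15 tcp [0.479  0.3068 0.1506] jaw yaw deg -88.57 tilt 0.53 q [ 0.44 -0.01  1.82 -0.    1.35  1.99] open 0.0626 F [ 1.2 -0.5 -4.1]
```

View pics/c1.png

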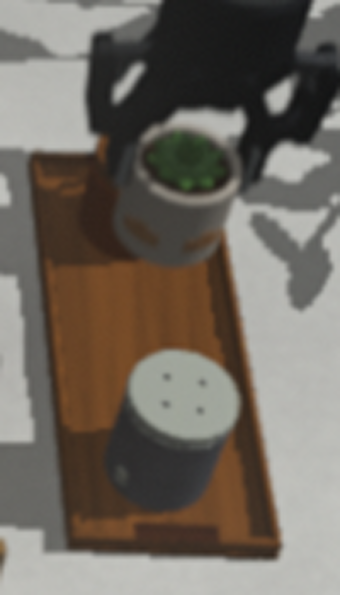

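Call:
arm_command --steps '[[[-0.004,0,0.015],[0,0,0],0.3],[[-0.012,0,0.045],[0,-1,0],0.3],[[-0.021,0,0.082],[0,-2,0],0.3],[[-0.032,0,0.122],[0,-3.4,0.5],0.3],[[-0.042,0,0.16],[0,-3.4,0.5],0.3]]'

```text
t: 30.7
tool_pos: [0.5277, 0.1472, 0.1561]
tool_rot: [-0.083, 2.173, -2.175]
contact_force: [0.8, -0.3, -3.2]
opening: 0.0624
```

Run:
```python
from h import *
delta((.558,.0235,.11),np.radians(94.8))
```

```text
shift [-0.0193  0.0464  0.1257]
turn [-0.06  0.07 -0.48]
t 30.7 tcp [0.5277 0.1472 0.1561] jaw yaw deg -85.13 tilt 0.48 q [ 0.14 -0.08  1.87 -0.    1.34  1.62] open 0.0624 F [ 0.8 -0.3 -3.2]
```

Call:
arm_command --steps '[[[-0.008,0,0.04],[0,0,-0.4],0.3],[[-0.014,0,0.08],[0,0,-0.4],0.3],[[-0.018,0.01,0.11],[0,0,-0.4],0.3],[[-0.0193,0.03,0.124],[0,0,-0.4],0.3],[[-0.0193,0.046,0.1257],[0,0,-0.4],0.3]]'

```text
t: 31.2
tool_pos: [0.5572, 0.0211, 0.1084]
tool_rot: [-0.09, 2.178, -2.181]
contact_force: [-0.4, 1.4, -3.2]
opening: 0.0628
```

Run:
```python
from h import *
delta((.558,.0235,.051),np.radians(94.8))
p=ctrl.get_image('scene');crop(p,235,180,475,355,3.2,'c4')
```

```text
shift [-0.001   0.0574 -0.0024]
turn [-0.08 -0.11  0.04]
t 31.2 tcp [0.5572 0.0211 0.1084] jaw yaw deg -85.31 tilt 0.09 q [-0.09  0.    1.88 -0.    1.26  1.39] open 0.0628 F [-0.4  1.4 -3.2]
```

View pics/c4.png

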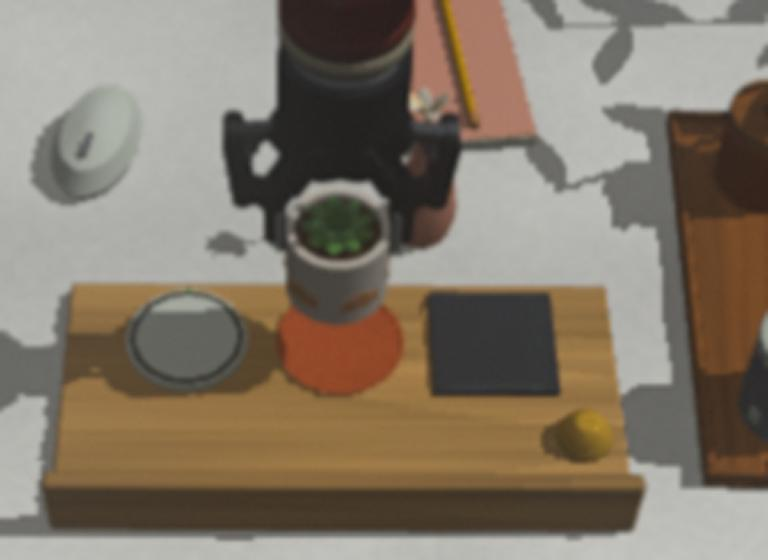

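Call:
arm_command --steps '[[[-0.001,0.012,-0.002],[0,0,0],0.3],[[-0.001,0.028,-0.002],[0,0,0],0.3],[[-0.001,0.045,-0.002],[0,0,0],0.3],[[-0.001,0.053,-0.002],[0,0,0],0.3],[[-0.001,0.054,-0.002],[0,0,0],0.3]]'

```text
t: 31.75
tool_pos: [0.5546, 0.0252, 0.0497]
tool_rot: [-0.101, 2.183, -2.182]
contact_force: [-0.1, 0.1, -3.3]
opening: 0.0626
```

Run:
```python
from h import *
delta((.558,.0235,.051),np.radians(94.8))
```

```text
shift [-0.0032 -0.0014  0.002 ]
turn [0.03 0.01 0.46]
t 31.75 tcp [0.5546 0.0252 0.0497] jaw yaw deg -85.19 tilt 0.46 q [-0.09  0.08  1.91 -0.    1.16  1.4 ] open 0.0626 F [-0.1  0.1 -3.3]
```

Call:
arm_command --steps '[[[-0.003,0,0.0015],[0,0,0.4],0.3],[[-0.003,0.001,0.0015],[0,0,0.4],0.3],[[-0.003,0.002,0.0015],[0,0,0.4],0.3],[[-0.003,0.002,0.0015],[0,0,0.4],0.3]]'

```text
t: 32.15
tool_pos: [0.5587, 0.024, 0.0488]
tool_rot: [-0.09, 2.179, -2.178]
contact_force: [1.0, -0.2, 0.2]
opening: 0.063
```

Call:
arm_command --steps '[[[0,0.0005,0],[0,0,0],0.3],[[0,0,0],[0,0,0],0.85],[[0,0,0],[0,0,0],1],[[0,0,0],[0,0,0],1],[[0,-0.015,0],[0,0,0],1]]'

```text
t: 32.65
tool_pos: [0.5568, 0.0241, 0.0621]
tool_rot: [-0.095, 2.181, -2.179]
contact_force: [0.1, 0.2, -0.2]
opening: 0.0854
```

Call:
arm_command --steps '[[[0,-0.03,0],[0,0,0],1],[[0,-0.06,0],[0,0,0],1],[[0,-0.1,0],[0,0,0],1],[[0.003,-0.13,-0.03],[0,0,0],1],[[0.01,-0.135,-0.07],[0,0,0],1]]'

```text
t: 33.15
tool_pos: [0.5448, 0.0925, 0.2046]
tool_rot: [-0.08, 2.177, -2.176]
contact_force: [1.6, 0.5, -0.3]
opening: 0.0856
```

Run:
```python
from h import *
from ov import *
delta((.388,.311,.19),np.radians(91.6))
p=ctrl.get_image('scene')
C=np.array([.560,.0235,0])
draw(p,235,180,475,355,3.2,'c4',[(circ(C,.042,.016),(0,0,255)),(circ(C,.032,.075),(0,255,0))])
```

```text
shift [ 0.1388  0.0136 -0.2304]
turn [ 0.03  3.02 -0.43]
t 33.15 tcp [0.5448 0.0925 0.2046] jaw yaw deg -85.38 tilt 0.43 q [ 0.03 -0.11  1.81  0.    1.43  1.52] open 0.0856 F [ 1.6  0.5 -0.3]
```

View pics/c4.png

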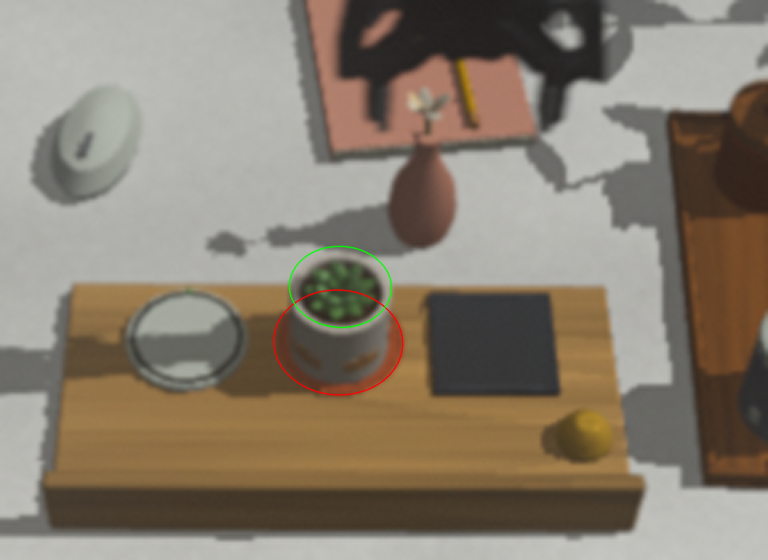

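Call:
arm_command --steps '[[[0.012,0,-0.045],[0,1,0],1],[[0.035,0,-0.085],[0,2,0],1],[[0.06,0,-0.125],[0,3,-0.4],1],[[0.085,0,-0.165],[0,3,-0.4],1],[[0.112,0,-0.2],[0,3,-0.4],1]]'

```text
t: 33.7
tool_pos: [0.4123, 0.2895, 0.2049]
tool_rot: [-0.04, 2.212, -2.198]
contact_force: [1.6, -0.2, 0.2]
opening: 0.0855
```

Run:
```python
from h import *
delta((.388,.311,.12),np.radians(91.6))
```

```text
shift [ 0.0234  0.0851 -0.0218]
turn [0.35 0.35 0.1 ]
t 33.7 tcp [0.4123 0.2895 0.2049] jaw yaw deg -88.05 tilt 0.37 q [ 0.46 -0.23  1.92  0.01  1.45  2.  ] open 0.0855 F [ 1.6 -0.2  0.2]
```

Call:
arm_command --steps '[[[0.018,0.015,-0.018],[0.3,0.3,0],1],[[0.0234,0.035,-0.0218],[0.3,0.3,0],1],[[0.0234,0.06,-0.0218],[0.3,0.3,0],1],[[0.0234,0.08,-0.0218],[0.3,0.3,0],1],[[0.0234,0.085,-0.0218],[0.3,0.3,0],1]]'

```text
t: 34.2
tool_pos: [0.3865, 0.3102, 0.1181]
tool_rot: [-0.038, 2.208, -2.211]
contact_force: [-0.3, -0.5, -0.5]
opening: 0.0852
```

Run:
```python
from h import *
delta((.388,.311,.041),np.radians(91.6))
p=ctrl.get_image('scene');crop(p,435,170,535,345,3.4,'c5')
```

```text
shift [-0.002   0.0771 -0.0009]
turn [-0.06  0.08  0.3 ]
t 34.2 tcp [0.3865 0.3102 0.1181] jaw yaw deg -88.32 tilt 0.31 q [ 0.53 -0.16  2.01  0.    1.29  2.07] open 0.0852 F [-0.3 -0.5 -0.5]
```

View pics/c5.png

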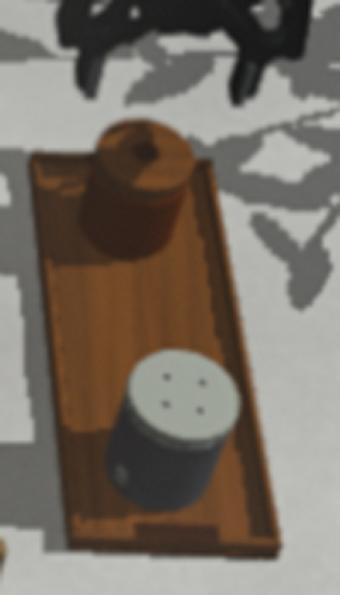

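Call:
arm_command --steps '[[[-0.002,0.015,-0.001],[0,0,0.3],1],[[-0.002,0.035,-0.001],[0,0,0.3],1],[[-0.002,0.055,-0.001],[0,0,0.3],1],[[-0.002,0.07,-0.001],[0,0,0.3],1],[[-0.002,0.073,-0.001],[0,0,0.3],1]]'

```text
t: 34.75
tool_pos: [0.3883, 0.3109, 0.0452]
tool_rot: [-0.032, 2.206, -2.209]
contact_force: [0.1, -0.7, 0.1]
opening: 0.0851
```

Call:
arm_command --steps '[[[-0.001,0.001,0],[0,0,0],0.4],[[-0.001,0.001,0],[0,0,0],0.3],[[-0.001,0.001,0],[0,0,0],0.3],[[-0.001,0.001,0],[0,0,0],0.3],[[-0.001,0.001,0],[0,0,0],0.3]]' --force 45

```text
t: 35.25
tool_pos: [0.3906, 0.3115, 0.0459]
tool_rot: [-0.029, 2.205, -2.206]
contact_force: [1.3, -1.8, 5.5]
opening: 0.0632
```

Call:
arm_command --steps '[[[0,-0.01,0],[0,0,0],0.3],[[0,-0.03,0],[0,0,0],0.3],[[0,-0.055,0],[0,0,0],0.3],[[0,-0.08,0],[0,0,0],0.3],[[0,-0.11,0],[0,0,0],0.3]]'

```text
t: 35.75
tool_pos: [0.3888, 0.3108, 0.1553]
tool_rot: [-0.033, 2.205, -2.21]
contact_force: [0.9, 0.7, -4.9]
opening: 0.0629
```

Run:
```python
from h import *
delta((.5516,.1232,.15),np.radians(94.8))
p=ctrl.get_image('scene');crop(p,435,150,535,345,3,'c5')
```

```text
shift [-0.1574  0.0054  0.1922]
turn [-0.11 -3.15  0.09]
t 35.75 tcp [0.3888 0.3108 0.1553] jaw yaw deg -88.35 tilt 0.14 q [ 0.53 -0.2   1.98 -0.    1.36  2.07] open 0.0629 F [ 0.9  0.7 -4.9]
```

View pics/c5.png

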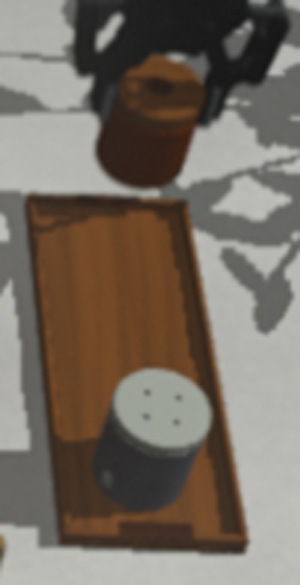

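Call:
arm_command --steps '[[[-0.012,0,0.012],[0,0,0],0.3],[[-0.035,0,0.037],[0,-1,0],0.3],[[-0.063,0,0.068],[0,-2,0],0.3],[[-0.09,0,0.1],[0,-3,0],0.3],[[-0.115,0,0.13],[0,-3.2,0],0.3]]'

```text
t: 36.3
tool_pos: [0.5107, 0.1848, 0.1611]
tool_rot: [-0.086, 2.178, -2.172]
contact_force: [-0.2, 1.3, -4.8]
opening: 0.0625
```

Run:
```python
from h import *
delta((.553,.1232,.12),np.radians(94.8))
```

```text
shift [-0.0366  0.0411  0.0651]
turn [ 0.16  0.09 -0.35]
t 36.3 tcp [0.5107 0.1848 0.1611] jaw yaw deg -85.11 tilt 0.39 q [ 0.21 -0.09  1.88  0.    1.35  1.69] open 0.0625 F [-0.2  1.3 -4.8]
```

Call:
arm_command --steps '[[[-0.018,0,0.03],[0,0,-0.3],0.3],[[-0.03,0.005,0.052],[0,0,-0.3],0.3],[[-0.0366,0.02,0.065],[0,0,-0.3],0.3],[[-0.0366,0.035,0.065],[0,0,-0.3],0.3],[[-0.0366,0.041,0.065],[0,0,-0.3],0.3]]'

```text
t: 36.8
tool_pos: [0.5502, 0.1236, 0.1161]
tool_rot: [-0.099, 2.184, -2.177]
contact_force: [-0.2, 0.8, -4.3]
opening: 0.063
```

Run:
```python
from h import *
delta((.553,.1232,.059),np.radians(94.8))
p=ctrl.get_image('scene');crop(p,235,180,475,355,3.2,'c6')
```

```text
shift [-0.003   0.0571  0.0008]
turn [0.21 0.08 0.32]
t 36.8 tcp [0.5502 0.1236 0.1161] jaw yaw deg -85.12 tilt 0.38 q [0.09 0.01 1.85 0.   1.28 1.57] open 0.063 F [-0.2  0.8 -4.3]
```

View pics/c6.png

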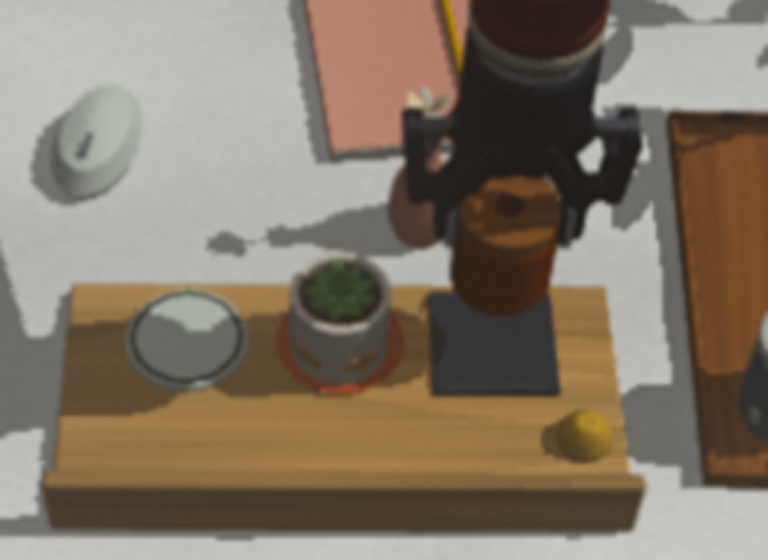

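Call:
arm_command --steps '[[[-0.003,0.012,0],[0,0,0.3],0.3],[[-0.003,0.028,0],[0,0,0.3],0.3],[[-0.003,0.044,0],[0,0,0.3],0.3],[[-0.003,0.053,0],[0,0,0.3],0.3],[[-0.003,0.055,0],[0,0,0.3],0.3]]'

```text
t: 37.35
tool_pos: [0.551, 0.1244, 0.0585]
tool_rot: [-0.099, 2.183, -2.176]
contact_force: [-0.8, -0.7, -3.9]
opening: 0.0628
```

Call:
arm_command --steps '[[[-0.001,0.001,0],[0,0,0],0.3],[[-0.001,0.002,0],[0,0,0],0.3],[[-0.001,0.0025,0],[0,0,0],0.3]]'

```text
t: 37.65
tool_pos: [0.5527, 0.1245, 0.0571]
tool_rot: [-0.098, 2.183, -2.175]
contact_force: [-2.5, -0.4, 2.2]
opening: 0.0629
```

Call:
arm_command --steps '[[[0,0,0],[0,0,0],0.85],[[0,0,0],[0,0,0],1],[[0,0,0],[0,0,0],1],[[0,-0.015,0],[0,0,0],1],[[0,-0.04,0],[0,0,0],1]]'

```text
t: 38.15
tool_pos: [0.5515, 0.1242, 0.0965]
tool_rot: [-0.102, 2.184, -2.177]
contact_force: [1.0, 0.1, -0.5]
opening: 0.0855
```

Call:
arm_command --steps '[[[0,-0.03,0],[0,0,0],1],[[0,-0.06,0],[0,0,0],1],[[0,-0.09,0],[0,0,0],1],[[0.0,-0.11,-0.03],[0,0,0],1],[[-0.01,-0.11,-0.07],[0,0,0],1]]'

```text
t: 38.65
tool_pos: [0.5586, 0.1946, 0.2134]
tool_rot: [-0.088, 2.182, -2.173]
contact_force: [0.7, 0.1, -0.3]
opening: 0.0856
```

Run:
```python
from h import *
from ov import *
delta((.580,.315,.19),np.radians(91.6))
p=ctrl.get_image('scene')
C=np.array([.560,.0235,0]);D=C+.1*uy
draw(p,235,180,475,355,3.2,'c7',[(circ(C,.042,.016),(0,0,255)),(circ(C,.032,.075),(0,255,0)),(rect(D,.041,.041,.017,yaw),(0,0,255)),(circ(D,.032,.091),(0,255,0))])
```

```text
shift [-0.0312  0.0239 -0.1181]
turn [ 0.25  3.17 -0.14]
t 38.65 tcp [0.5586 0.1946 0.2134] jaw yaw deg -85.23 tilt 0.29 q [ 0.21 -0.02  1.71  0.    1.44  1.69] open 0.0856 F [ 0.7  0.1 -0.3]
```

View pics/c7.png

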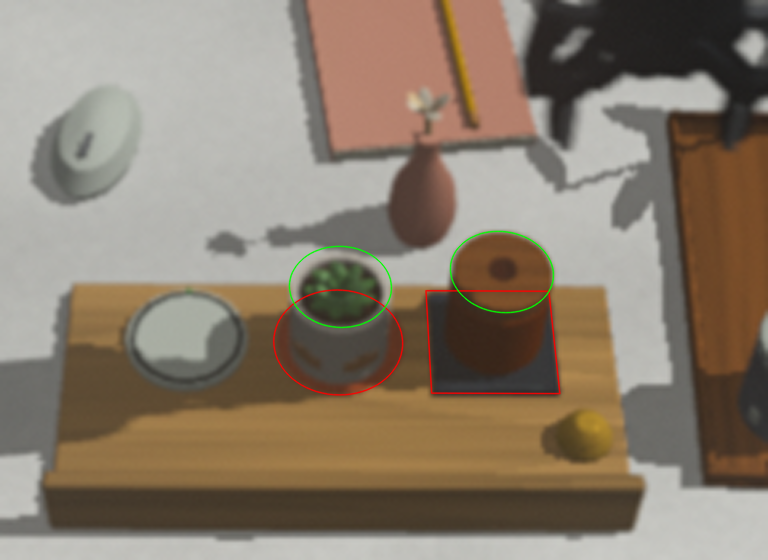

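Call:
arm_command --steps '[[[-0.008,0,-0.035],[0,1,0],1],[[-0.018,0.003,-0.075],[0,2,0],1],[[-0.028,0.01,-0.107],[0,3.2,0],1],[[-0.031,0.024,-0.118],[0.2,3.2,0],1],[[-0.031,0.04,-0.118],[0.2,3.2,0],1]]'

```text
t: 39.2
tool_pos: [0.5789, 0.3225, 0.1729]
tool_rot: [-0.036, 2.209, -2.196]
contact_force: [0.3, -0.7, -1.0]
opening: 0.0852
```

Run:
```python
from h import *
delta((.580,.315,.13),np.radians(91.6))
p=ctrl.get_image('scene');crop(p,435,170,535,345,3.4,'c8')
```

```text
shift [-0.0008  0.0428  0.0078]
turn [ 0.34  0.39 -0.13]
t 39.2 tcp [0.5789 0.3225 0.1729] jaw yaw deg -88.01 tilt 0.36 q [0.39 0.18 1.58 0.   1.38 1.93] open 0.0852 F [ 0.3 -0.7 -1. ]
```

View pics/c8.png

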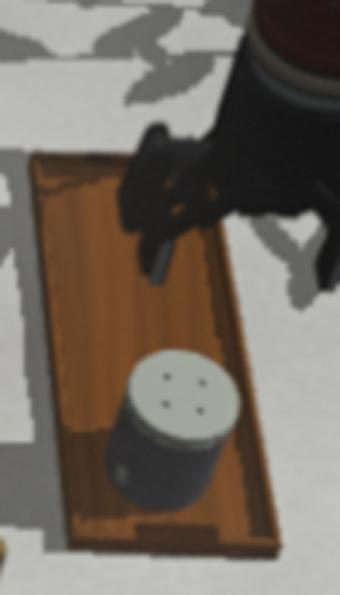

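Call:
arm_command --steps '[[[-0.001,0.005,0.008],[0.3,0.4,0],1],[[-0.001,0.02,0.008],[0.3,0.4,0],1],[[-0.001,0.04,0.008],[0.3,0.4,0],1],[[-0.001,0.05,0.008],[0.3,0.4,0],1],[[-0.001,0.05,0.008],[0.3,0.4,0],1]]'

```text
t: 39.75
tool_pos: [0.5765, 0.3111, 0.1154]
tool_rot: [-0.037, 2.208, -2.217]
contact_force: [-0.9, 0.1, -0.5]
opening: 0.0852
```

Run:
```python
from h import *
delta((.580,.315,.044),np.radians(91.6))
```

```text
shift [-0.0042  0.0714 -0.004 ]
turn [-0.22 -0.15  0.49]
t 39.75 tcp [0.5765 0.3111 0.1154] jaw yaw deg -88.55 tilt 0.54 q [ 0.38  0.22  1.63 -0.    1.3   1.93] open 0.0852 F [-0.9  0.1 -0.5]
```

Call:
arm_command --steps '[[[-0.004,0.01,-0.004],[-0.2,0,0.4],1],[[-0.004,0.028,-0.004],[-0.2,0,0.4],1],[[-0.004,0.046,-0.004],[-0.2,0,0.4],1],[[-0.004,0.063,-0.004],[-0.2,0,0.4],1],[[-0.004,0.068,-0.004],[-0.2,0,0.4],1]]'

```text
t: 40.25
tool_pos: [0.5776, 0.3141, 0.0434]
tool_rot: [-0.036, 2.209, -2.215]
contact_force: [-0.4, 0.1, -0.2]
opening: 0.0854
```

Call:
arm_command --steps '[[[0,0,0],[0,0,0],0.4],[[0,0,0],[0,0,0],0.3],[[0,0,0],[0,0,0],0.3],[[0,0,0],[0,0,0],0.3],[[0,0,0],[0,0,0],0.3]]' --force 45

```text
t: 40.75
tool_pos: [0.5776, 0.3141, 0.0435]
tool_rot: [-0.036, 2.209, -2.215]
contact_force: [-0.2, -0.6, -2.8]
opening: 0.063
```

Call:
arm_command --steps '[[[0,-0.01,0],[0,0,0],0.3],[[0,-0.03,0],[0,0,0],0.3],[[0,-0.055,0],[0,0,0],0.3],[[0,-0.085,0],[0,0,0],0.3],[[0,-0.115,0],[0,0,0],0.3]]'

```text
t: 41.25
tool_pos: [0.5782, 0.3143, 0.1602]
tool_rot: [-0.035, 2.209, -2.215]
contact_force: [0.3, 0.2, -2.2]
opening: 0.0628
```

Run:
```python
from h import *
delta((.5684,-.0762,.16),np.radians(94.8))
p=ctrl.get_image('scene');crop(p,435,170,535,345,3.4,'c8')
```

```text
shift [0.0197 0.0012 0.3901]
turn [-0.12 -3.35  0.39]
t 41.25 tcp [0.5782 0.3143 0.1602] jaw yaw deg -88.55 tilt 0.41 q [0.38 0.18 1.59 0.   1.37 1.93] open 0.0628 F [ 0.3  0.2 -2.2]
```

View pics/c8.png

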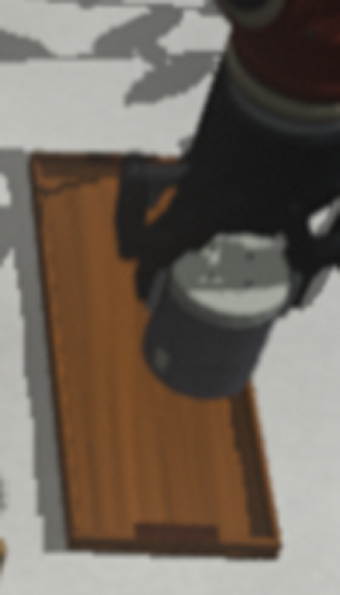

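Call:
arm_command --steps '[[[0.001,-0.008,0.015],[0,0,0],0.3],[[0.003,-0.015,0.045],[0,-1,0],0.3],[[0.005,-0.015,0.085],[0,-2,0],0.3],[[0.008,-0.015,0.125],[0,-3,0.4],0.3],[[0.01,-0.015,0.165],[0,-3.3,0.4],0.3]]'

```text
t: 41.8
tool_pos: [0.575, 0.1492, 0.1821]
tool_rot: [-0.08, 2.175, -2.172]
contact_force: [1.2, 0.2, -3.1]
opening: 0.0629
```

Run:
```python
from h import *
delta((.565,-.0755,.17),np.radians(94.8))
```

```text
shift [0.029  0.0116 0.223 ]
turn [ 0.05  0.03 -0.6 ]
t 41.8 tcp [0.575  0.1492 0.1821] jaw yaw deg -85.17 tilt 0.61 q [0.13 0.01 1.74 0.   1.38 1.61] open 0.0629 F [ 1.2  0.2 -3.1]
```

Call:
arm_command --steps '[[[0.005,0,0.042],[0,0,-0.3],0.3],[[0.01,0,0.085],[0,0,-0.5],0.3],[[0.016,0,0.128],[0,0,-0.5],0.3],[[0.022,0.003,0.17],[0,0,-0.5],0.3],[[0.027,0.006,0.205],[0,0,-0.5],0.3]]'

```text
t: 42.3
tool_pos: [0.5651, -0.0595, 0.1758]
tool_rot: [-0.088, 2.178, -2.177]
contact_force: [0.7, -0.3, -3.2]
opening: 0.0632
```

Run:
```python
from h import *
delta((.565,-.0755,.115),np.radians(94.8))
p=ctrl.get_image('scene');crop(p,235,180,475,355,3.2,'c9')
```

```text
shift [0.0016 0.0608 0.0159]
turn [ 0.01 -0.03 -0.15]
t 42.3 tcp [ 0.5651 -0.0595  0.1758] jaw yaw deg -85.23 tilt 0.15 q [-0.24 -0.04  1.8   0.    1.38  1.25] open 0.0632 F [ 0.7 -0.3 -3.2]
```

View pics/c9.png

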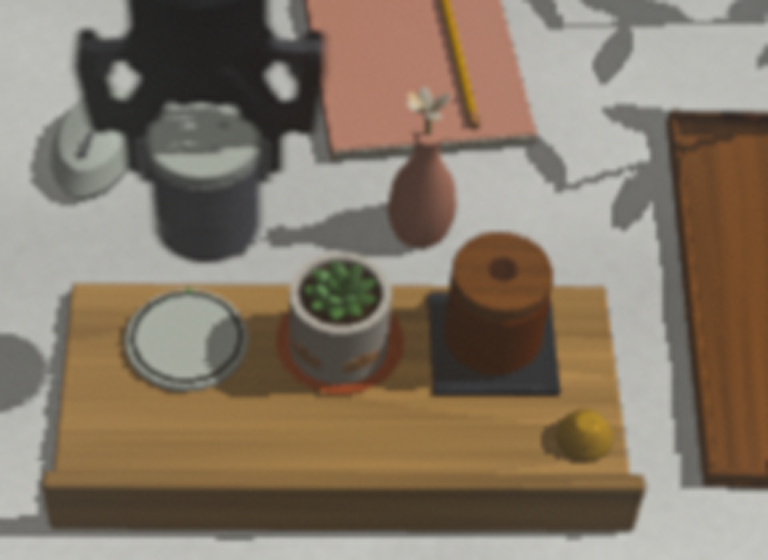

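Call:
arm_command --steps '[[[0.001,0.005,0.012],[0,0,0],0.3],[[0.0016,0.02,0.016],[0,0,0],0.3],[[0.0016,0.04,0.016],[0,0,0],0.3],[[0.0016,0.056,0.016],[0,0,0],0.3],[[0.0016,0.06,0.016],[0,0,0],0.3]]'

```text
t: 42.85
tool_pos: [0.5622, -0.0791, 0.1115]
tool_rot: [-0.093, 2.18, -2.185]
contact_force: [-1.3, -0.2, -2.7]
opening: 0.0633
```

Run:
```python
from h import *
delta((.565,-.0755,.058),np.radians(94.8))
p=ctrl.get_image('scene');crop(p,235,180,475,355,3.2,'d0')
```

```text
shift [-0.0033  0.0534 -0.0035]
turn [-0.1  -0.18  0.26]
t 42.85 tcp [ 0.5622 -0.0791  0.1115] jaw yaw deg -85.38 tilt 0.28 q [-0.27  0.02  1.85 -0.    1.27  1.22] open 0.0633 F [-1.3 -0.2 -2.7]
```

View pics/d0.png

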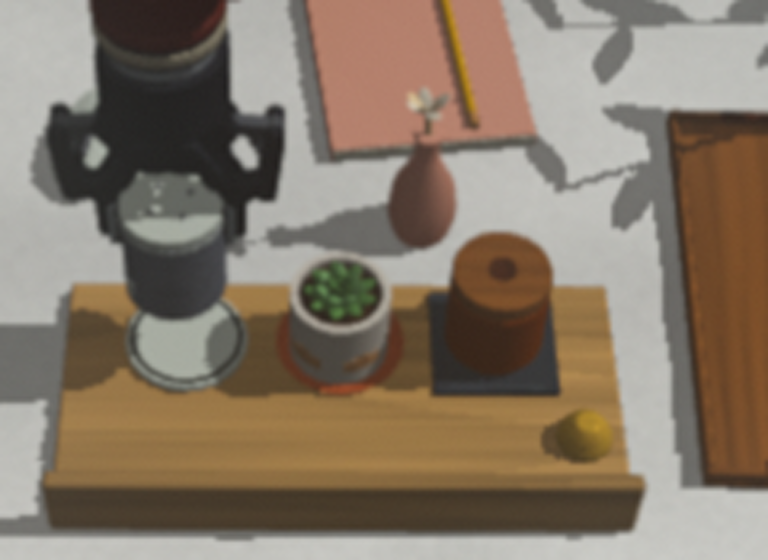

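Call:
arm_command --steps '[[[-0.003,0.01,-0.0035],[0,0,0.2],0.3],[[-0.003,0.025,-0.0035],[0,0,0.2],0.3],[[-0.003,0.04,-0.0035],[0,0,0.2],0.3],[[-0.003,0.05,-0.0035],[0,0,0.2],0.3],[[-0.003,0.052,-0.0035],[0,0,0.2],0.3]]'

```text
t: 43.4
tool_pos: [0.5636, -0.0753, 0.0576]
tool_rot: [-0.092, 2.181, -2.183]
contact_force: [-0.7, -0.2, -2.3]
opening: 0.0631
```

Run:
```python
from h import *
delta((.565,-.0755,.056),np.radians(94.8))
```

```text
shift [-0.0014  0.0016  0.0003]
turn [-0.05 -0.18  0.23]
t 43.4 tcp [ 0.5636 -0.0753  0.0576] jaw yaw deg -85.38 tilt 0.23 q [-0.26  0.09  1.88 -0.    1.17  1.23] open 0.0631 F [-0.7 -0.2 -2.3]
```

Call:
arm_command --steps '[[[-0.001,0.001,0],[0,0,0.2],0.3],[[-0.001,0.002,0],[0,0,0.2],0.3],[[-0.001,0.003,0],[0,0,0.2],0.3]]'

```text
t: 43.7
tool_pos: [0.5651, -0.0754, 0.0552]
tool_rot: [-0.087, 2.178, -2.181]
contact_force: [-1.0, -0.7, -3.4]
opening: 0.0631
```

Call:
arm_command --steps '[[[0,0.001,0],[0,0,0],0.3],[[0,0.0015,0],[0,0,0],0.3]]'

```text
t: 43.9
tool_pos: [0.5656, -0.0755, 0.0547]
tool_rot: [-0.086, 2.178, -2.181]
contact_force: [-0.8, 0.5, 2.8]
opening: 0.0629
```

Contact. Release and go up.

Call:
arm_command --steps '[[[0,0,0],[0,0,0],0.85],[[0,0,0],[0,0,0],1],[[0,0,0],[0,0,0],1],[[0,-0.015,0],[0,0,0],1],[[0,-0.04,0],[0,0,0],1]]'

```text
t: 44.4
tool_pos: [0.5641, -0.0751, 0.0939]
tool_rot: [-0.09, 2.181, -2.182]
contact_force: [-0.1, 0.4, -0.1]
opening: 0.0855
```

Call:
arm_command --steps '[[[0,-0.03,0],[0,0,0],1],[[0,-0.07,0],[0,0,0],1],[[0,-0.11,0],[0,0,0],1],[[0,-0.14,0],[0,0,0],1],[[0.0,-0.14,0.04],[0,0,0],1]]'

```text
t: 44.9
tool_pos: [0.5708, -0.1132, 0.2425]
tool_rot: [-0.082, 2.169, -2.176]
contact_force: [1.1, -0.3, 0.7]
opening: 0.0856
```

Call:
arm_command --steps '[[[0.03,0,0.03],[0,0,0],1],[[0.07,0,0.06],[0,0,0],1],[[0.11,0,0.09],[0,0,0],1],[[0.14,0,0.12],[0,0,0],1],[[0.14,0,0.12],[0,0,0],1]]'

```text
t: 45.4
tool_pos: [0.439, -0.2479, 0.243]
tool_rot: [-0.075, 2.169, -2.182]
contact_force: [0.1, 1.1, 0.7]
opening: 0.0852
```

Run:
```python
from h import *
from ov import *
delta()
C=np.array([.560,.0235,0]);D=C+.1*uy;E=C-.1*uy
cv=[(circ(C,.042,.016),(0,0,255)),(circ(C,.032,.075),(0,255,0)),(rect(D,.041,.041,.017,yaw),(0,0,255)),(circ(D,.032,.091),(0,255,0)),(circ(E,.04,.018),(0,0,255)),(circ(E,.032,.098),(0,255,0)),
(rect((.524,-.3068),.095,.055,.005,np.radians(17.2)),(0,0,255)),(rect((.524,-.3068),.064,.018,.005,np.radians(17.2)),(255,0,255))]
p=ctrl.get_image('scene');draw(p,145,200,445,345,2.6,'e1',cv)
p=ctrl.get_image('top');draw(p,215,130,475,285,3,'e2',cv)
```

```text
t 45.4 tcp [ 0.439  -0.2479  0.243 ] jaw yaw deg -85.43 tilt 0.7 q [-0.66 -0.26  1.88  0.    1.51  0.83] open 0.0852 F [0.1 1.1 0.7]
```

View pics/e1.png

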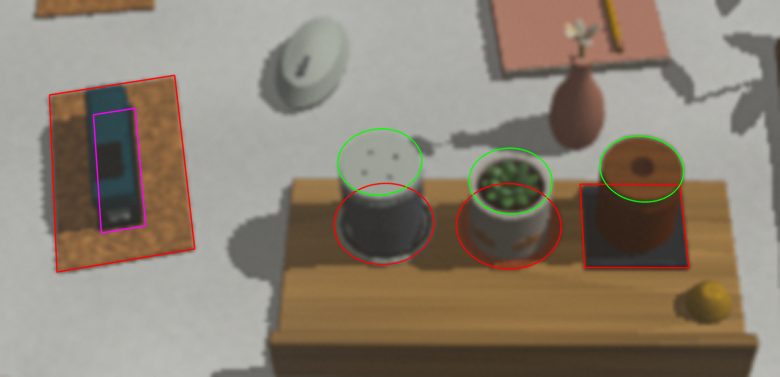

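View pics/e2.png

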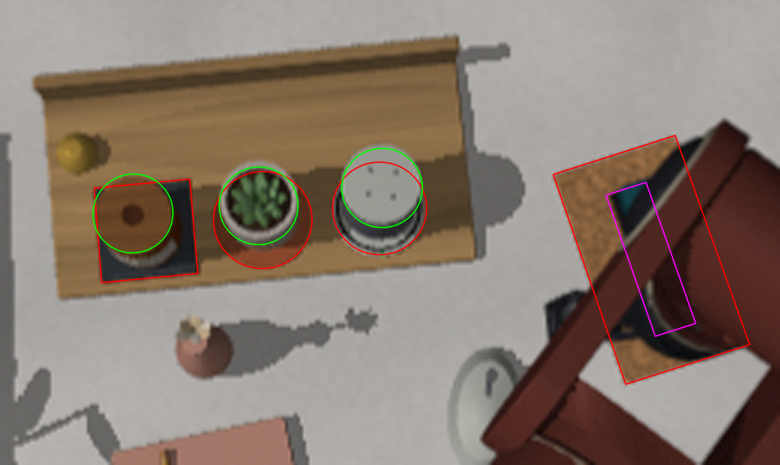

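Run:
```python
from h import *
print(ctrl.finish_job())
```

```text
the job is handed in; nothing more can be done
None
```

The job is done and handed in at about 45 s of the 134 s. I moved the candle, succulent and speaker to the wooden tray and laid the stapler lengthwise in the middle of the far cork mat. Then I put the succulent, candle and speaker back on saucer, coaster and charging base. The hand-in gives no verdict, so these are my own checks.

**Last checks**, outlines overlaid on the camera pictures:
- **Ornaments:** all three stand upright, centred on their bases to about 2–4 mm in both views.
- **Stapler:** it lies about 3 mm from the middle of the mat and along it. The top view was clear in a check shortly after placing. In the final top picture the arm hid most of it, so only the scene camera confirmed it at the end.
- **Bud vase:** it stands where it was, to within about a pixel.
- **Robot:** gripper open, contact force about 1 N or less, clear of everything.

**One slip on the way:** while I gripped the succulent for the first time, the finger linkage pressed on the speaker's top edge and tilted it briefly. It was well under the tipping limit, and the speaker settled upright when I lifted slowly. On the way back I placed the lower succulent first, so this could not happen again.

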